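# Repack aged tubes in the same order

## Robot

A 6-joint arm with a two-finger parallel gripper is mounted at the origin on the work surface. World frame = base frame: x ahead of the robot, y to its left, z up, the work surface at z = 0. Lengths are in mm, angles in rad, forces in N, time in s.
With the tool pointing down it reaches from about 400 to 925 mm from the base axis. Payload 12.5 kg.
Tool frame: the origin (TCP) lies at the very end of the fingers, on their centre line; the grasp point (between the pads) lies env.grip_point_offset behind it (env.grip_point_offset is the distance from the TCP to the grasp point, in mm); y points along the fingers, z is the direction in which the jaws open and shut, and the axes are right-handed (so a half turn about y gives the same grasp; the last joint's range is limited). The gripper opens to 95 mm and grips with 3 to 60 N. Pads are 20 mm wide; open, the fingers measure 119 mm over their backs; the gripper's body (75 mm by 180 mm) begins 59 mm behind the grasp point.
Start: joints at [-1.381, 0.491, 1.559, -0, 1.092, -0.106], TCP at [182.214, -597.871, 176.361] pointing down, gripper open.
Joint ranges: [-3.1, 3.1], [-0.84, 2.19], [0.05, 2.79], [-1.13, 4.28], [0.06, 2.93], [-2.69, 2.69]. Speed limits (rad/s): [2.22, 2.22, 2.79, 3.14, 3.14, 3.14].

## Interface

Orientations are given as [roll, pitch, yaw] about the fixed x, y, z axes, in that order (R = Rz(yaw) Ry(pitch) Rx(roll)).
In Python, from cell import readout, read_camera, env, nets gives the robot as it stands.
- The arm moves only by the tool apply_moves, never from a script. Its argument "increments" is a list of rows, each a list of 3 entries, a list of its own where there are three numbers: the shift along the tool's x, y, z in cm, then the turn, a rotation vector about the tool's x, y, z in degrees, then the finger opening in cm, from 0 to 9.51. A call has exactly 5 rows; each row shifts and turns the pose as measured when the row begins, along the tool's axes as they then stand; what a row does not reach is not made up. A row lasts 1/8 s, in which the tool goes at most 62.5 mm and 10.7 degrees, less where a joint would pass 70% of its speed; a pose out of reach is approached as far as the arm can. A call with a gripper value outside its range is refused whole. The fingers move at their own pace and stop on an object; the grip force is fixed at half the most. Time passes only in rows, so rows that do not move let the fingers close, or fill a call up. It gives the time, the measured TCP pose, the force and the opening at its end, in the units of the state.
- readout.state(): the state, without advancing time (a new reading comes with each control period).
- read_camera(name): name is "side" or "top"; returns a dict with "img" (400x640x3 uint8, red, green, blue), "vfov" (degrees; the focal length in pixels is half the picture's height over the tangent of half this angle, whatever the lens; pixels are square), "cx", "cy" (the principal point, pixels), "distortion" ([k1, k2, p1, p2, k3] as OpenCV has them; the pictures are not rectified), "rvec" (rotation vector, rad) and "tvec" (3), from world to camera coordinates, as OpenCV has them. Camera axes: x right, y down, z forward; pixel columns grow to the right and rows downward; lengths in mm; the calibration is good to about 2 mm. A picture is of the moment at which its call begins. There is no depth.
- env.job_done(): hands the job in, once; it reports no verdict.
Trained networks look in a picture, given as the dict that the camera call returned (one of the last four; its "shot" number tells which), for a name from the list of things; names that differ only in an ending like _2 or _b are one class to them, and where a whole thing is asked for, a point or a joint stands for the part that bears it (a point fixed in the world has none). Each returns a list of dicts, best first, with "confidence" (0 to 1); they miss things now and then, are a little off and sometimes report something else, mostly with a low value. They report only what shows in the picture. A call takes as long as a camera call.
- nets.look_for(picture, thing): "point" ([x, y, z] in mm, in the coordinates of the camera as it stood for that picture, good to about 4 mm: the middle of the surface that is visible of it).
- nets.mark_of(picture, thing): "point" ([x, y, z] in mm, in the coordinates of the camera as it stood for that picture, good to about 4 mm: a listed point, or the origin of a listed thing).
The state is a dict: "t": time; "joints": joint angles; "qvel": joint speeds; "tau": joint torques, N m; "eef_pos": TCP position; "tcp_rot": TCP orientation; "ft_force": force on the tool from outside, world axes, zero at the start; "moment": the same for the moment, N m; "opening": opening from 0.0 (shut) to 1.0 (fully open).
Only numpy, scipy, OpenCV 4.12 (cv2) and the standard library are available. Lean on these libraries where they do the work, as an engineer would, in place of code of your own. Each camera call takes 0.05 s, during which the arm holds its last target. There are 200 camera calls.

## Task

Move the four electron tubes from the ageing strip into the divided tray, one in each compartment and in the same order: the tube nearest the strip's red lamp goes in the compartment at the tray's label-holder end, the next one beside it, and so on. Set each tube down gently, standing upright on the compartment's floor, and do not drop, lay down or knock over any of them.

Things in the scene. Friction and masses are not known exactly. Their poses are not given: they have to be found in the camera images.
- tube_a: Steel-cased tube, 62 mm tall overall (the shortest): above the base a plain steel can 28 mm across from 18 to 59 mm above the origin. Grip it there, e.g. 47 mm up, 28 mm wide. About 45 g. Black round base 34 mm across, 18 mm high, as on all four; origin: centre of its underside, z up, turned at random. Starts upright in socket_a.
- tube_b: Slim straight glass tube, 89 mm tall: bulb 24 mm across from 18 to 78 mm above the origin, then a pointed dome, dark cylinder inside. Grip e.g. 55 mm up, 24 mm wide. About 45 g. Black round base 34 mm across, 18 mm high, as on all four; origin: centre of its underside, z up, turned at random. Starts upright in socket_b.
- tube_c: Straight glass tube, 81 mm tall: bulb 32 mm across from 18 to 70 mm above the origin, then a blunt dome, dark plate inside. Grip e.g. 52 mm up, 32 mm wide. About 55 g. Black round base 34 mm across, 18 mm high, as on all four; origin: centre of its underside, z up, turned at random. Starts upright in socket_c.
- tube_d: Large shouldered glass tube, 104 mm tall (the tallest): belly 46 mm across from 36 to 66 mm above the origin, narrowing to a 30 mm neck above 82 mm. Grip the belly, e.g. 52 mm up, 46 mm wide. About 85 g. Black round base 34 mm across, 18 mm high, as on all four; origin: centre of its underside, z up, turned at random. Starts upright in socket_d.
- socket_a: The round black socket where tube_a starts; all four look alike, fixed in a straight row, 64 mm apart, along the middle of the ageing strip (grey-topped aluminium box 100 x 316 x 40 mm). Collar 54 mm outside, 44 inside, 8 mm high, inner floor 3 mm up. Origin: centre of its underside, on the deck 40 mm above the table; y along the row.
- socket_b: The round black socket where tube_b starts; all four look alike, fixed in a straight row, 64 mm apart, along the middle of the ageing strip (grey-topped aluminium box 100 x 316 x 40 mm). Collar 54 mm outside, 44 inside, 8 mm high, inner floor 3 mm up. Origin: centre of its underside, on the deck 40 mm above the table; y along the row.
- socket_c: The round black socket where tube_c starts; all four look alike, fixed in a straight row, 64 mm apart, along the middle of the ageing strip (grey-topped aluminium box 100 x 316 x 40 mm). Collar 54 mm outside, 44 inside, 8 mm high, inner floor 3 mm up. Origin: centre of its underside, on the deck 40 mm above the table; y along the row.
- socket_d: The round black socket where tube_d starts; all four look alike, fixed in a straight row, 64 mm apart, along the middle of the ageing strip (grey-topped aluminium box 100 x 316 x 40 mm). Collar 54 mm outside, 44 inside, 8 mm high, inner floor 3 mm up. Origin: centre of its underside, on the deck 40 mm above the table; y along the row.
- lamp: Red domed pilot lamp, 20 mm across, on a steel plate 60 x 24 mm, 19 mm high in all, fixed on the ageing strip in line with the sockets at one end (either end): 44, 108, 172 and 236 mm from their centres. The other end has only a flat steel plate. Origin: centre of the plate's underside, on the deck.
- tray: Brown card tray, fixed, 70 x 268 mm, walls 26 mm high, 4 thick, open top; a row of four compartments 62 x 62 mm. Origin: centre of the underside; y along the row to the end with the flat dark steel label holder (50 x 26 mm, white paper, top 22 mm up). Compartment centres at y = +99 (next to the label holder), +33, -33, -99 mm, x = 0; inner floor 4 mm above the origin.

How it is judged (in metres and radians):
At the end, for the whole second after the job is handed in: Each tube stands released and at rest in the compartment whose place from the label-holder end equals its starting socket's place from the lamp: axis within 31 mm of the compartment's centre lines (anywhere inside), origin 0 to 8 mm above the tray's underside, tilt under 0.1 rad (((horizontal distance between socket_a and lamp between 0 and 0.076 m and y of tube_a in the frame of tray between 0.068 and 0.13 m) or (horizontal distance between socket_a and lamp between 0.076 and 0.14 m and y of tube_a in the frame of tray between 0.002 and 0.064 m) or (horizontal distance between socket_a and lamp between 0.14 and 0.204 m and y of tube_a in the frame of tray between -0.064 and -0.002 m) or (horizontal distance between socket_a and lamp between 0.204 and 0.3 m and y of tube_a in the frame of tray between -0.13 and -0.068 m)) and x of tube_a in the frame of tray between -0.031 and 0.031 m and z of tube_a in the frame of tray between 0 and 0.008 m and angle between each of tube_a, tube_b, tube_c, tube_d's own z axis and vertical below 0.1 rad and linear speed of each of tube_a, tube_b, tube_c, tube_d below 0.02 m/s and angular speed of each of tube_a, tube_b, tube_c, tube_d below 0.2 rad/s and ((horizontal distance between socket_b and lamp between 0 and 0.076 m and y of tube_b in the frame of tray between 0.068 and 0.13 m) or (horizontal distance between socket_b and lamp between 0.076 and 0.14 m and y of tube_b in the frame of tray between 0.002 and 0.064 m) or (horizontal distance between socket_b and lamp between 0.14 and 0.204 m and y of tube_b in the frame of tray between -0.064 and -0.002 m) or (horizontal distance between socket_b and lamp between 0.204 and 0.3 m and y of tube_b in the frame of tray between -0.13 and -0.068 m)) and x of tube_b in the frame of tray between -0.031 and 0.031 m and z of tube_b in the frame of tray between 0 and 0.008 m and ((horizontal distance between socket_c and lamp between 0 and 0.076 m and y of tube_c in the frame of tray between 0.068 and 0.13 m) or (horizontal distance between socket_c and lamp between 0.076 and 0.14 m and y of tube_c in the frame of tray between 0.002 and 0.064 m) or (horizontal distance between socket_c and lamp between 0.14 and 0.204 m and y of tube_c in the frame of tray between -0.064 and -0.002 m) or (horizontal distance between socket_c and lamp between 0.204 and 0.3 m and y of tube_c in the frame of tray between -0.13 and -0.068 m)) and x of tube_c in the frame of tray between -0.031 and 0.031 m and z of tube_c in the frame of tray between 0 and 0.008 m and ((horizontal distance between socket_d and lamp between 0 and 0.076 m and y of tube_d in the frame of tray between 0.068 and 0.13 m) or (horizontal distance between socket_d and lamp between 0.076 and 0.14 m and y of tube_d in the frame of tray between 0.002 and 0.064 m) or (horizontal distance between socket_d and lamp between 0.14 and 0.204 m and y of tube_d in the frame of tray between -0.064 and -0.002 m) or (horizontal distance between socket_d and lamp between 0.204 and 0.3 m and y of tube_d in the frame of tray between -0.13 and -0.068 m)) and x of tube_d in the frame of tray between -0.031 and 0.031 m and z of tube_d in the frame of tray between 0 and 0.008 m); the robot touches nothing.
It fails at once if a tube is tipped over, or tilted more than about 45 degrees (angle between any of tube_a, tube_b, tube_c, tube_d's own z axis and vertical above 0.8 rad).
It fails at once if a tube is struck or pressed hard on the tray (more than 30 N between tube and tray) (contact force between any of tube_a, tube_b, tube_c, tube_d and tray above 30 N).
It fails at once if a tube is let fall from more than about 20 mm (it moves faster than 0.65 m/s while the fingers do not touch it) ((linear speed of tube_a above 0.65 m/s and contact force between tube_a and the fingers below 0.02 N) or (linear speed of tube_b above 0.65 m/s and contact force between tube_b and the fingers below 0.02 N) or (linear speed of tube_c above 0.65 m/s and contact force between tube_c and the fingers below 0.02 N) or (linear speed of tube_d above 0.65 m/s and contact force between tube_d and the fingers below 0.02 N)).
It also fails if it takes over 112 s, if anything falls off the work surface, if the arm or the gripper's body presses on something with over 40 N, if the wrist force passes 120 N, or if a joint passes its speed limit or range.

## Working session

There is one attempt and no reset: what is moved stays moved. The work goes in short steps, Python scripts to look and compute and a tool call to move; the robot and the scene stay as the last step left them, time stands still between calls to the robot, and variables do not carry over. Pictures are saved under pics/ and viewed, about 12 in all and at most 16, crops included, and the job is handed in when it is done.

Besides the shell and the picture viewer there is one more tool, called after ">>>" as a command line: name --argument value ..., lists and objects as JSON in quotes. apply_moves: Moves the arm, as the interface text tells. Its arguments: {"type":"object","properties":{"increments":{"type":"array"}},"required":["increments"]}

```bash
ls; mkdir -p pics; cat > h.py <<'E'
import numpy as np, cv2
from cell import readout, read_camera, env, nets
from scipy.spatial.transform import Rotation as R
def cam(n,save=None):
    p=read_camera(n)
    if save: cv2.imwrite('pics/'+save,p['img'][:,:,::-1])
    return p
def K(p):
    f=200/np.tan(np.radians(p['vfov'])/2); return np.array([[f,0,p['cx']],[0,f,p['cy']],[0,0,1.]])
def rt(p): return cv2.Rodrigues(np.array(p['rvec'],float))[0],np.array(p['tvec'],float).ravel()
def toworld(p,x): r,t=rt(p); return r.T@(np.array(x)-t)
def onplane(p,uv,z):
    r,t=rt(p); q=cv2.undistortPoints(np.array([[uv]],float),K(p),np.array(p['distortion'],float))[0,0]
    d=r.T@np.array([q[0],q[1],1]); c=-r.T@t; return c+d*(z-c[2])/d[2]
def proj(p,X): return cv2.projectPoints(np.array([X],float),np.array(p['rvec'],float),np.array(p['tvec'],float),K(p),np.array(p['distortion'],float))[0].ravel()
E
python3 - <<'E'
from h import *
print(readout.state(), env.grip_point_offset)
for n in ['top','side']:
    p=cam(n,n+'0.png'); r,t=rt(p); print(n,-r.T@t,p['vfov'])
    for th in ['tube_a','tube_b','tube_c','tube_d','socket_a','lamp','tray']:
        for m in ['mark_of','look_for']:
            for q in getattr(nets,m)(p,th)[:5]:
                w=toworld(p,q['point']); print(th,m,round(q['confidence'],2),w.round(0),proj(p,w).round())
E
```

```text
pics
{'t': 0.0, 'joints': array([-1.38059155e+00,  4.91563151e-01,  1.55944764e+00, -1.19490554e-05,
        1.09169746e+00, -1.05593620e-01]), 'qvel': array([ 1.14761491e-03, -1.36315609e-03,  7.28420173e-04, -1.43290659e-05,
       -1.62117483e-04, -4.95823350e-04]), 'tau': array([-8.02637787e-04, -6.12638783e+01, -2.58179981e+01,  6.92001614e-02,
        4.82411915e-02, -1.04864273e-04]), 'eef_pos': array([ 182.15794671, -597.56759054,  175.76016424]), 'tcp_rot': array([-1.57190683e+00,  1.07042462e-04, -2.84578881e+00]), 'ft_force': array([-0.61841013, -0.52731749,  0.40026675]), 'moment': array([-0.04928174,  0.0063083 ,  0.02978652]), 'opening': 1.0031197146443789} 18.8
top [420.19630311  -8.55815426 867.86299694] 55.14780143044343
tube_a mark_of 0.9 [ 597. -103.   45.] [365. 168.]
tube_a mark_of 0.75 [ 580. -166.   43.] [394. 176.]
tube_a mark_of 0.63 [ 550. -292.   40.] [450. 191.]
tube_a mark_of 0.54 [ 564. -228.   38.] [421. 184.]
tube_a look_for 0.78 [ 574. -160.  115.] [397. 172.]
tube_a look_for 0.75 [ 559. -223.   91.] [426. 183.]
tube_a look_for 0.63 [586. -97. 124.] [
[... 3394 characters left out ...]
  88.] [423. 255.]
socket_a mark_of 0.85 [ 554. -290.   39.] [443. 292.]
socket_a mark_of 0.75 [ 564. -227.   42.] [418. 267.]
socket_a mark_of 0.65 [ 595. -103.   42.] [379. 222.]
socket_a mark_of 0.47 [ 583. -162.   41.] [398. 242.]
socket_a look_for 0.7 [ 540. -298.   44.] [442. 298.]
socket_a look_for 0.67 [ 552. -241.   48.] [421. 273.]
socket_a look_for 0.58 [ 579. -113.   48.] [378. 226.]
socket_a look_for 0.53 [ 571. -175.   46.] [399. 247.]
lamp mark_of 0.65 [ 539. -330.   40.] [457. 312.]
lamp look_for 0.94 [ 533. -333.   41.] [457. 315.]
tray mark_of 0.64 [492. 189.  -1.] [257. 188.]
tray look_for 0.79 [494. 176.   9.] [261. 187.]
tray look_for 0.15 [ 569. -177.   49.] [400. 247.]
```

View pics/top0.png

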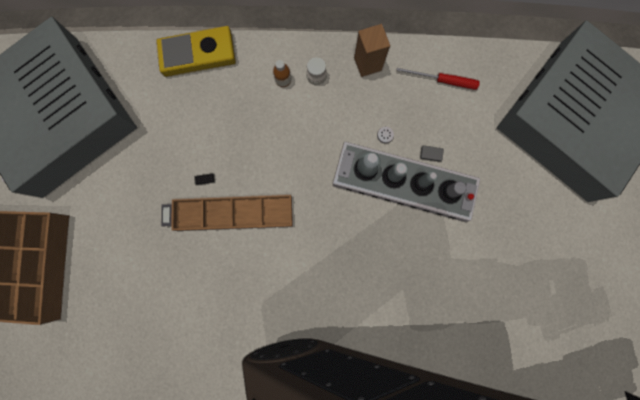

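View pics/side0.png

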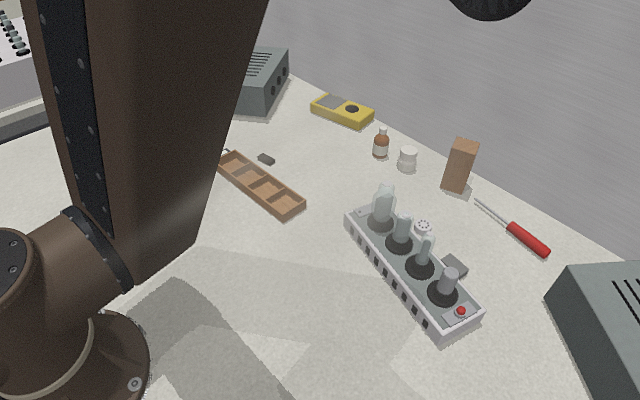

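The strip runs from the lamp at about (470,197) in the top view to tube_d at about (365,168). The tray is at (173–293, 197–230), with its label holder at the left end (167,215), which is world +y. Next I'll refine both and check the tube order with a crop.

```bash
cat > m.py <<'E'
from h import *
from scipy.optimize import least_squares
S=[];L=[];T=[]
for i in range(4):
    for n in ['top','side']:
        p=cam(n)
        for th,l in [('socket_a',S),('tube_a',S),('lamp',L),('tray',T)]:
            l+= [toworld(p,q['point']) for q in nets.mark_of(p,th) if q['confidence']>.35]
        if i==0:
            x0,x1,y0,y1=(325,485,130,230) if n=='top' else (340,490,175,345)
            cv2.imwrite(f'pics/c_{n}.png',cv2.resize(p['img'][y0:y1,x0:x1,::-1],None,fx=5 if n=='top' else 3.5,fy=5 if n=='top' else 3.5,interpolation=cv2.INTER_CUBIC))
            if n=='top':
                hsv=cv2.cvtColor(p['img'],cv2.COLOR_RGB2HSV); m=cv2.inRange(hsv,(5,70,40),(20,255,255)); m[:, :150]=0; m[:,310:]=0; m[:180]=0; m[245:]=0
                v,u=np.nonzero(m); P=np.array([onplane(p,(a,b),26)[:2] for a,b in zip(u,v)],np.float32)
                print('tray rect',len(P),cv2.minAreaRect(P),cv2.boxPoints(cv2.minAreaRect(P)).round())
                print('label',onplane(p,(167,215),22).round())
S=np.array(S);L=np.array(L);T=np.array(T)
print('tray',np.median(T,0),len(T),T.std(0),'lamp',np.median(L,0),len(L))
def res(v):
    u=np.array([np.cos(v[2]),np.sin(v[2])]); c=np.array([v[:2]+d*u for d in (44,108,172,236)])
    d=np.linalg.norm(S[:,None,:2]-c,axis=2); k=d.argmin(1)
    return np.r_[(S[:,:2]-c[k]).ravel(),(L[:,:2]-v[:2]).ravel()]
s=least_squares(res,[539,-335,1.33],loss='soft_l1',f_scale=4); v=s.x; u=np.array([np.cos(v[2]),np.sin(v[2])])
print('lamp,ang',v,'z',S[:,2].mean(),'n',len(S),'rms',np.sqrt(np.mean(s.fun**2)))
for d in (44,108,172,236): print(d,(v[:2]+d*u).round(1))
E
python3 m.py
```

```text
tray rect 3830 ((492.8948974609375, 191.32276916503906), (70.63278198242188, 269.750244140625), 3.590019702911377) [[449. 324.]
 [466.  55.]
 [537.  59.]
 [520. 328.]]
label [484. 336.  22.]
tray [493.65429331 191.49192654  -0.49990389] 7 [1.2790852  1.60240309 1.60681983] lamp [ 537.72560137 -333.56872176   37.21359008] 10
lamp,ang [ 539.0601175  -333.108201      1.33388206] z 41.11089640021077 n 67 rms 25.944068095684987
44 [ 549.4 -290.3]
108 [ 564.4 -228.1]
172 [ 579.4 -165.9]
236 [ 594.5 -103.7]
```

```bash
python3 -c "
import cv2,numpy as np
a=cv2.imread('pics/c_top.png');b=cv2.imread('pics/c_side.png')
b=b[:, :520] if b.shape[1]>520 else b
a=cv2.resize(a,None,fx=.4,fy=.4);h=600
b=cv2.resize(b,(int(b.shape[1]*380/b.shape[0]),380));c=np.zeros((580,800,3),np.uint8);c[:a.shape[0],:a.shape[1]]=a;c[200:580,:b.shape[1]]=b
cv2.imwrite('pics/cc.png',c)"
```

```text
(no output)
```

View pics/c_side.png

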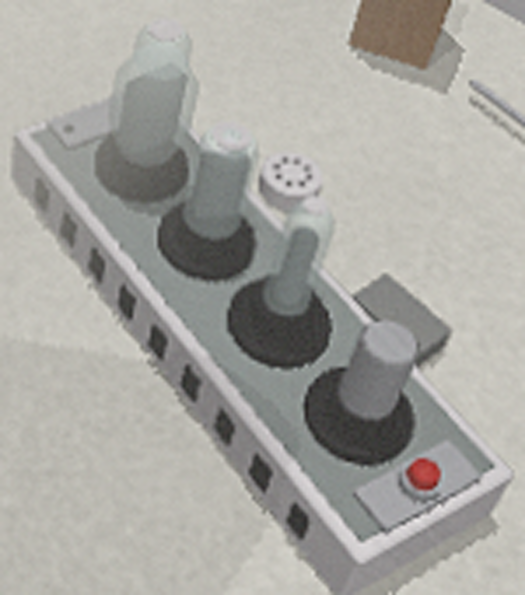

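Tube order from the lamp is confirmed as a (steel), b (slim), c, d. The lamp is at crop (424,475) and the large tube_d is at (150,110). The tray is at (493,191) and its label end points to +y. I'll start with d, swinging around the base.

>>> apply_moves --increments '[[[-5.5,-0.2,-0.22],[0,-5,0],9.5],[[-5.5,-0.2,-0.22],[0,-5,0],9.5],[[-5.5,-0.2,-0.22],[0,-5,0],9.5],[[-5.5,-0.2,-0.22],[0,-5,0],9.5],[[-5.5,0,-0.22],[0,-5,0],9.5]]'

```text
t: 4.12
eef_pos: [424.0, -462.8, 184.2]
tcp_rot: [-1.57, -0.0, -2.403]
ft_force: [0.2, 0.2, -0.8]
opening: 0.998
```

```bash
cat > plan.py <<'E'
import sys,json
from h import *
# usage: plan.py 'x,y,z,yawdeg,grip,n;...'  path from the present pose, straight legs, rows in tool axes
s=readout.state(); pos=np.array(s['eef_pos'],float); yaw=float(np.degrees(s['tcp_rot'][2]))
print('now',pos.round(1),round(yaw,2),'rp',np.array(s['tcp_rot'][:2]).round(3),'open',round(s['opening']*95.1,1),'t',s['t'])
rows=[]
for w in sys.argv[1].split(';'):
    x,y,z,a,g,n=map(float,w.split(',')); n=int(n)
    for i in range(n):
        k=n-i; d=(np.array([x,y,z])-pos)/k; da=(a-yaw)/k; c,q=np.cos(np.radians(yaw)),np.sin(np.radians(yaw))
        sh=[round(float(e)/10,2)+0.0 for e in (c*d[0]+q*d[1],-d[2],-q*d[0]+c*d[1])]; t=round(-da,1)+0.0
        rows.append([sh,[0,t,0],g])
        X=np.array(sh)*10; pos=pos+[c*X[0]-q*X[2],q*X[0]+c*X[2],-X[1]]; yaw-=t
while len(rows)%5: rows.append([[0,0,0],[0,0,0],rows[-1][2]])
for i in range(0,len(rows),5): print(json.dumps(rows[i:i+5]))
print('end',pos.round(1),round(yaw,2))
E
python3 plan.py '530,-290,185,-120.6,9.5,4;594.5,-103.7,175,-103.57,9.5,5;594.5,-103.7,170,-103.57,9.5,1;594.5,-103.7,76.2,-103.57,9.5,5'
```

```text
now [ 424.  -462.8  184.2] -137.68 rp [-1.57 -0.  ] open 94.9 t 4.125
[[[-4.87, -0.02, -1.41], [0, -4.3, 0], 9.5], [[-4.96, -0.02, -1.04], [0, -4.3, 0], 9.5], [[-5.02, -0.02, -0.67], [0, -4.2, 0], 9.5], [[-5.06, -0.02, -0.29], [0, -4.3, 0], 9.5], [[-3.86, 0.2, -0.79], [0, -3.4, 0], 9.5]]
[[[-3.91, 0.2, -0.55], [0, -3.4, 0], 9.5], [[-3.93, 0.2, -0.32], [0, -3.4, 0], 9.5], [[-3.94, 0.2, -0.09], [0, -3.4, 0], 9.5], [[-3.94, 0.2, 0.14], [0, -3.4, 0], 9.5], [[0.0, 0.5, 0.0], [0, 0.0, 0], 9.5]]
[[[0.0, 1.88, 0.0], [0, 0.0, 0], 9.5], [[0.0, 1.87, 0.0], [0, 0.0, 0], 9.5], [[0.0, 1.88, 0.0], [0, 0.0, 0], 9.5], [[0.0, 1.87, 0.0], [0, 0.0, 0], 9.5], [[0.0, 1.88, 0.0], [0, 0.0, 0], 9.5]]
end [ 594.5 -103.7   76.2] -103.58
```

>>> apply_moves --increments '[[[-4.87,0,-1.4],[0,-4.3,0],9.5],[[-4.96,0,-1.04],[0,-4.3,0],9.5],[[-5.02,0,-0.67],[0,-4.2,0],9.5],[[-5.06,0,-0.3],[0,-4.3,0],9.5],[[-3.86,0.2,-0.8],[0,-3.4,0],9.5]]'

```text
t: 4.75
eef_pos: [546.8, -244.6, 181.9]
tcp_rot: [-1.569, -0.001, -2.031]
ft_force: [0.1, -0.1, 0.0]
opening: 1.0
```

>>> apply_moves --increments '[[[-3.9,0.2,-0.55],[0,-3.4,0],9.5],[[-3.93,0.2,-0.32],[0,-3.4,0],9.5],[[-3.94,0.2,-0.1],[0,-3.4,0],9.5],[[-3.94,0.2,0.14],[0,-3.4,0],9.5],[[0,0,0],[0,0,0],9.5]]'

```text
t: 5.38
eef_pos: [597.7, -87.1, 173.6]
tcp_rot: [-1.568, -0.001, -1.782]
ft_force: [-0.4, -0.1, 0.0]
opening: 0.996
```

```bash
python3 plan.py '594.5,-103.7,170,-103.57,9.5,1;594.5,-103.7,76.2,-103.57,9.5,4' ; python3 -c "
from h import *
p=cam('top','t1.png');i=p['img'][120:240,310:490,::-1];a=cv2.resize(i,None,fx=4,fy=4,interpolation=cv2.INTER_CUBIC);cv2.imwrite('pics/t1.png',a)
print([toworld(p,q['point']).round(0) for q in nets.mark_of(p,'tube_d')])"
```

```text
now [597.7 -87.1 173.6] -102.08 rp [-1.568e+00 -1.000e-03] open 94.7 t 5.375
[[[1.69, 0.36, 0.03], [0, 1.5, 0], 9.5], [[0.0, 2.35, 0.0], [0, 0.0, 0], 9.5], [[0.0, 2.34, 0.0], [0, 0.0, 0], 9.5], [[0.0, 2.35, 0.0], [0, 0.0, 0], 9.5], [[0.0, 2.34, 0.0], [0, 0.0, 0], 9.5]]
end [ 594.5 -103.7   76.2] -103.58
[array([ 547., -294.,   41.])]
```

View pics/t1.png

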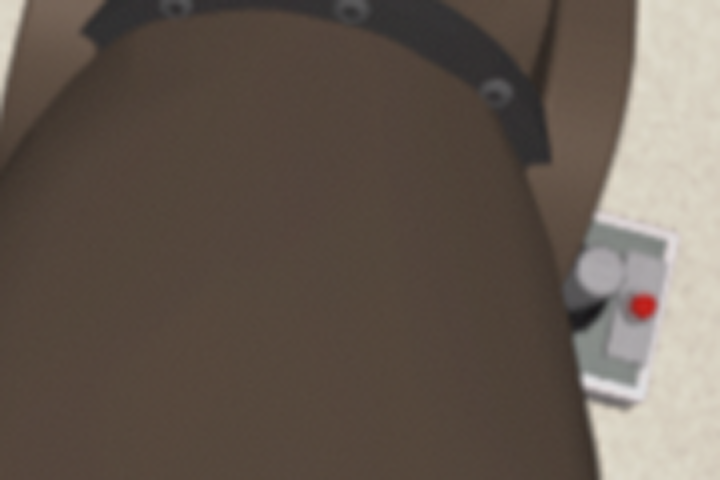

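The arm hides the strip in the top view; only tube_a and the lamp show at (600,270) and (643,307). The stop overshot by 16 mm, so I'll correct and settle, then look from the side.

>>> apply_moves --increments '[[[0.8,0,0],[0,0.8,0],9.5],[[0.6,0,0],[0,0.5,0],9.5],[[0.2,0,0],[0,0.2,0],9.5],[[0,0,0],[0,0,0],9.5],[[0,0,0],[0,0,0],9.5]]'

```text
t: 6.1
eef_pos: [592.7, -109.6, 174.0]
tcp_rot: [-1.568, -0.002, -1.819]
ft_force: [-1.0, 0.7, -0.4]
opening: 0.999
```

```bash
python3 plan.py '594.5,-103.7,76.2,-103.57,9.5,5' ; python3 -c "
from h import *
p=cam('side');i=p['img'][100:350,300:540,::-1];a=cv2.resize(i,None,fx=2.4,fy=2.4,interpolation=cv2.INTER_CUBIC);cv2.imwrite('pics/s1.png',a)
print([(toworld(p,q['point']).round(0),q['confidence']) for q in nets.mark_of(p,'tube_d')])"
```

```text
now [ 592.7 -109.6  174. ] -104.2 rp [-1.568 -0.002] open 95.1 t 6.1
[[[-0.12, 1.96, 0.01], [0, -0.1, 0], 9.5], [[-0.12, 1.96, 0.0], [0, -0.1, 0], 9.5], [[-0.13, 1.95, 0.01], [0, -0.1, 0], 9.5], [[-0.12, 1.96, 0.01], [0, -0.2, 0], 9.5], [[-0.13, 1.95, 0.0], [0, -0.1, 0], 9.5]]
end [ 594.5 -103.7   76.2] -103.6
[(array([ 579., -163.,   45.]), 0.81), (array([ 593., -107.,   42.]), 0.74), (array([ 566., -228.,   43.]), 0.61), (array([ 547., -292.,   45.]), 0.57)]
```

View pics/s1.png

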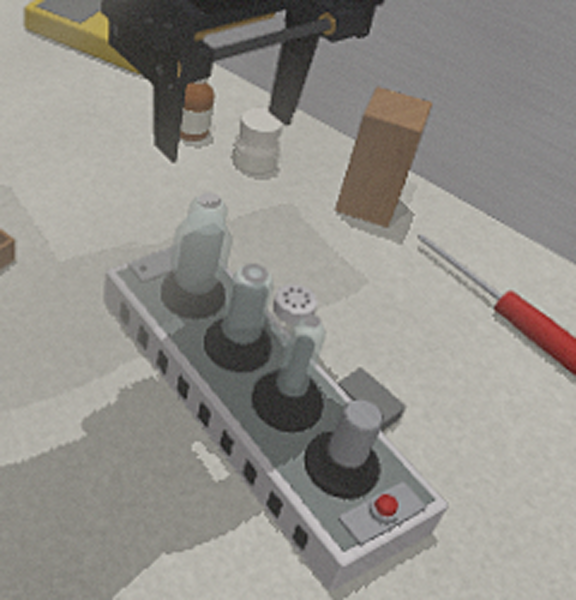

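The open fingers, at (168,155) and (287,120), straddle tube_d at (200,250). I'll descend, tapering so it doesn't overshoot.

>>> apply_moves --increments '[[[-0.12,2.5,0],[0,-0.1,0],9.5],[[-0.1,2.5,0],[0,-0.1,0],9.5],[[-0.1,2.0,0],[0,-0.1,0],9.5],[[-0.1,1.2,0],[0,-0.1,0],9.5],[[0,0.5,0],[0,0,0],9.5]]'

```text
t: 6.82
eef_pos: [595.1, -104.8, 85.5]
tcp_rot: [-1.565, -0.002, -1.81]
ft_force: [0.1, -0.0, -1.0]
opening: 1.001
```

>>> apply_moves --increments '[[[0,0.7,0],[-0.3,0,0],9.5],[[0,0.15,0],[0,0,0],9.5],[[0,0,0],[0,0,0],6],[[0,0,0],[0,0,0],2],[[0,0,0],[0,0,0],0]]'

```text
t: 7.45
eef_pos: [596.0, -105.0, 78.1]
tcp_rot: [-1.569, -0.002, -1.81]
ft_force: [0.4, 0.3, -0.1]
opening: 0.742
```

>>> apply_moves --increments '[[[0,0,0],[0,0,0],0],[[0,0,0],[0,0,0],0],[[0,0,0],[0,0,0],0],[[0,0,0],[0,0,0],0],[[0,0,0],[0,0,0],0]]'

```text
t: 8.07
eef_pos: [595.9, -105.0, 78.2]
tcp_rot: [-1.569, -0.002, -1.81]
ft_force: [-0.0, 0.7, -0.4]
opening: 0.375
```

The opening is 35.6 mm, which doesn't match the 46 mm belly. I'll look before doing anything else.

```bash
python3 -c "
from h import *
s=readout.state();print(s['opening']*95.1,s['eef_pos'],s['ft_force'])
p=cam('side');i=p['img'][130:330,330:490,::-1];a=cv2.resize(i,None,fx=3,fy=3,interpolation=cv2.INTER_CUBIC);cv2.imwrite('pics/s2.png',a)
print([(toworld(p,q['point']).round(0),q['confidence']) for q in nets.mark_of(p,'tube_d')])"
```

```text
35.664765165593195 [ 595.86046587 -105.03297005   78.1710683 ] [-0.03833119  0.74927148 -0.38582091]
[(array([ 547., -294.,   43.]), 0.88), (array([ 597., -107.,   43.]), 0.81), (array([ 564., -227.,   42.]), 0.8), (array([ 563., -230.,   41.]), 0.75)]
```

View pics/s2.png

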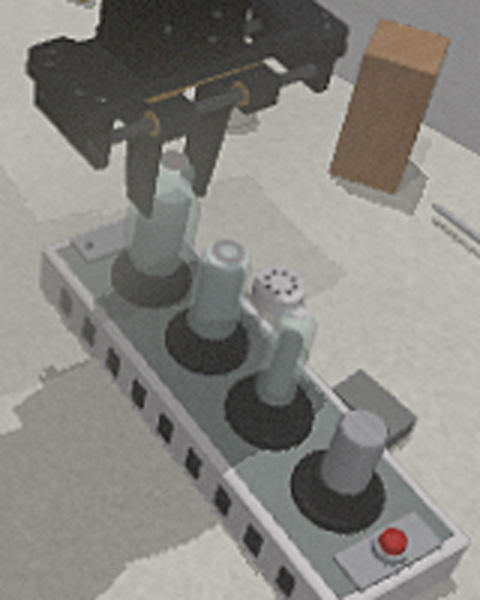

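```bash
python3 -c "
from h import *
p=cam('side');s=readout.state();pos=np.array(s['eef_pos']);Rm=R.from_euler('xyz',s['tcp_rot']).as_matrix()
f=lambda X:((proj(p,X)-[330,130])*3).round()
print(s['opening']*95.1)
for d in(-18,0,18): print('tip',d,f(pos+Rm[:,2]*d))
for c in ((594.5,-103.7),(597,-107)):
  for z in (43,79,109,125,147): print(c,z,f([*c,z]))
print('socket rim pts', [f([594.5+27*np.cos(a),-103.7+27*np.sin(a),48]) for a in (0,1.57,3.14,4.71)])
p=cam('top');i=p['img'][120:240,300:480,::-1];print([(toworld(p,q['point']).round(0),q['confidence']) for q in nets.mark_of(p,'tube_d')])
"
```

```text
35.737161848242614
tip -18 [135. 247.]
tip 0 [158. 238.]
tip 18 [181. 229.]
(594.5, -103.7) 43 [149. 275.]
(594.5, -103.7) 79 [155. 237.]
(594.5, -103.7) 109 [161. 203.]
(594.5, -103.7) 125 [165. 184.]
(594.5, -103.7) 147 [169. 158.]
(597, -107) 43 [155. 276.]
(597, -107) 79 [162. 238.]
(597, -107) 109 [168. 204.]
(597, -107) 125 [171. 185.]
(597, -107) 147 [176. 159.]
socket rim pts [array([176., 252.]), array([120., 249.]), array([122., 289.]), array([180., 292.])]
[(array([ 550., -291.,   40.]), 0.45)]
```

```bash
python3 -c "
from h import *
p=cam('side')
Rm=R.from_euler('xyz',[-1.568,-.002,-1.819]).as_matrix();pos=np.array([592.7,-109.6,174.])
print('s1 seen L(372,166) R(420,151)')
for dz in (0,15,30,45): print(dz,[proj(p,pos+Rm[:,2]*d+[0,0,dz]).round() for d in (-59,-47.5,47.5,59)])
Rm=R.from_euler('xyz',[-1.569,-.002,-1.81]).as_matrix();pos=np.array([595.9,-105,78.2])
print('s2 seen L(379,202) R(397,196)')
for dz in (0,15,30,45): print(dz,[proj(p,pos+Rm[:,2]*d+[0,0,dz]).round() for d in (-30,-18,18,30)])
img=cam('top');i=img['img'][120:240,290:470,::-1];cv2.imwrite('pics/t2.png',cv2.resize(i,None,fx=4,fy=4))
a=p['img'][170:260,350:440,::-1];cv2.imwrite('pics/s3.png',cv2.resize(a,None,fx=6,fy=6,interpolation=cv2.INTER_CUBIC))
"
```

```text
s1 seen L(372,166) R(420,151)
0 [array([362., 182.]), array([368., 181.]), array([411., 166.]), array([416., 164.])]
15 [array([363., 176.]), array([369., 174.]), array([413., 159.]), array([418., 158.])]
30 [array([364., 169.]), array([370., 167.]), array([414., 153.]), array([419., 151.])]
45 [array([365., 162.]), array([371., 160.]), array([416., 146.]), array([421., 144.])]
s2 seen L(379,202) R(397,196)
0 [array([370., 214.]), array([375., 212.]), array([390., 206.]), array([395., 205.])]
15 [array([371., 209.]), array([376., 207.]), array([391., 201.]), array([396., 199.])]
30 [array([372., 203.]), array([377., 201.]), array([392., 195.]), array([397., 193.])]
45 [array([373., 197.]), array([378., 195.]), array([394., 189.]), array([399., 188.])]
```

View pics/s3.png

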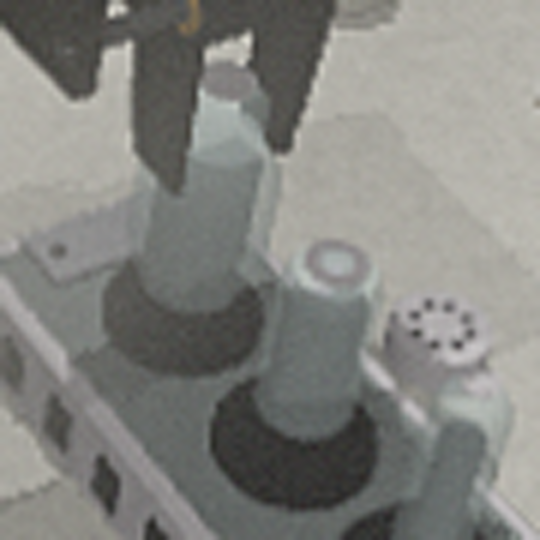

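The side view shows the fingertips at about (379,202), roughly 28 mm higher than the reported TCP. A 36 mm opening fits that, since it means the pads are on tube_d's shoulder. The whole gripper sits high by the same amount. I'll open, go down about 26 mm, and regrip on the belly.

>>> apply_moves --increments '[[[0,0,0],[0,0,0],9.5],[[0,0,0],[0,0,0],9.5],[[0,0,0],[0,0,0],9.5],[[0,0,0],[0,0,0],9.5],[[0,0,0],[0,0,0],9.5]]'

```text
t: 9.05
eef_pos: [596.1, -105.1, 78.5]
tcp_rot: [-1.568, -0.002, -1.81]
ft_force: [-0.2, -1.6, -0.7]
opening: 0.846
```

>>> apply_moves --increments '[[[0,0.7,0],[-0.1,0,0],9.5],[[0,0.7,0],[0,0,0],9.5],[[0,0.6,0],[0,0,0],9.5],[[0,0.3,0],[0,0,0],9.5],[[0,0,0],[0,0,0],9.5]]'

```text
t: 9.68
eef_pos: [595.9, -105.1, 53.3]
tcp_rot: [-1.571, -0.002, -1.81]
ft_force: [0.5, 0.9, 0.5]
opening: 0.995
```

```bash
python3 -c "
from h import *
p=cam('side');s=readout.state();pos=np.array(s['eef_pos']);Rm=R.from_euler('xyz',s['tcp_rot']).as_matrix();print(pos,s['opening']*95.1,s['ft_force'])
f=lambda X:((proj(p,X)-[350,150])*6).round()
for dz in (15,30): print(dz,[f(pos+Rm[:,2]*d+[0,0,dz]) for d in (-47,47)])
a=p['img'][150:250,350:450,::-1];cv2.imwrite('pics/s4.png',cv2.resize(a,None,fx=6,fy=6,interpolation=cv2.INTER_CUBIC))
"
```

```text
[ 595.95371958 -105.13508406   53.44243546] 94.97906484757256 [-0.5803962  -0.16282874 -0.28488512]
15 [array([ 73., 423.]), array([307., 333.])]
30 [array([ 78., 390.]), array([314., 300.])]
```

View pics/s4.png

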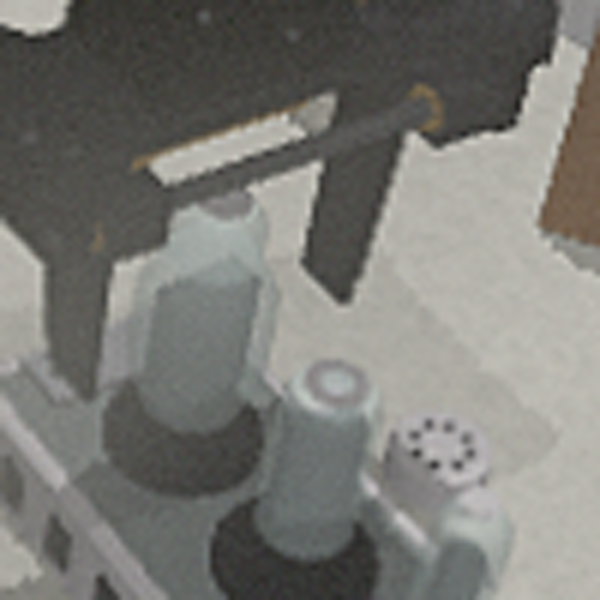

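The tips are at (93,400) and (345,303). Allowing for the finger corner, the tip is about 35 mm above the reading and laterally centred. I'll lower 8 mm more and close.

>>> apply_moves --increments '[[[0,0.5,0],[0,0,0],9.5],[[0,0.25,0],[0,0,0],9.5],[[0,0,0],[0,0,0],0],[[0,0,0],[0,0,0],0],[[0,0,0],[0,0,0],0]]'

```text
t: 10.35
eef_pos: [596.2, -105.2, 45.8]
tcp_rot: [-1.57, -0.002, -1.81]
ft_force: [-0.1, -0.4, -0.3]
opening: 0.738
```

>>> apply_moves --increments '[[[0,0,0],[0,0,0],0],[[0,0,0],[0,0,0],0],[[0,0,0],[0,0,0],0],[[0,0,0],[0,0,0],0],[[0,0,0],[0,0,0],0]]'

```text
t: 10.98
eef_pos: [596.2, -105.2, 46.0]
tcp_rot: [-1.569, -0.002, -1.81]
ft_force: [0.0, -0.7, -1.1]
opening: 0.476
```

The opening is 45.3 mm, so the belly is gripped. Lifting.

>>> apply_moves --increments '[[[0,-0.6,0],[0,0,0],0],[[0,-1.2,0],[0,0,0],0],[[0,-1.5,0],[0,0,0],0],[[0,-1.2,0],[0,0,0],0],[[0,-0.5,0],[0,0,0],0]]'

```text
t: 11.6
eef_pos: [596.3, -105.1, 100.1]
tcp_rot: [-1.569, -0.002, -1.81]
ft_force: [0.4, 0.0, -1.0]
opening: 0.48
```

```bash
python3 plan.py '499.1,92.6,95,-86.41,0,8;499.1,92.6,95,-86.41,0,2'
```

```text
now [ 596.3 -105.1  100.1] -103.68 rp [-1.569 -0.002] open 45.6 t 11.6
[[[-2.11, 0.06, -1.77], [0, -2.2, 0], 0.0], [[-2.18, 0.06, -1.68], [0, -2.2, 0], 0.0], [[-2.24, 0.06, -1.6], [0, -2.1, 0], 0.0], [[-2.3, 0.07, -1.51], [0, -2.2, 0], 0.0], [[-2.36, 0.06, -1.43], [0, -2.1, 0], 0.0]]
[[[-2.41, 0.07, -1.34], [0, -2.2, 0], 0.0], [[-2.46, 0.06, -1.24], [0, -2.1, 0], 0.0], [[-2.5, 0.07, -1.15], [0, -2.2, 0], 0.0], [[0.0, 0.0, 0.0], [0, 0.0, 0], 0.0], [[0.0, 0.0, 0.0], [0, 0.0, 0], 0.0]]
end [499.1  92.6  95. ] -86.38
```

>>> apply_moves --increments '[[[-1.5,0,-1.2],[0,-1.6,0],0],[[-2.18,0,-1.7],[0,-2.2,0],0],[[-2.4,0,-1.7],[0,-2.2,0],0],[[-2.4,0,-1.6],[0,-2.2,0],0],[[-2.4,0,-1.45],[0,-2.1,0],0]]'

```text
t: 12.22
eef_pos: [533.2, 20.8, 98.5]
tcp_rot: [-1.572, -0.002, -1.62]
ft_force: [-0.8, 0.1, -1.0]
opening: 0.476
```

>>> apply_moves --increments '[[[-2.4,0,-1.35],[0,-2.2,0],0],[[-2.3,0,-1.2],[0,-2.1,0],0],[[-1.4,0,-0.7],[0,-1.4,0],0],[[-0.5,0,-0.3],[0,-0.5,0],0],[[0,0,0],[0,0,0],0]]'

```text
t: 12.85
eef_pos: [492.8, 93.1, 97.5]
tcp_rot: [-1.575, -0.001, -1.501]
ft_force: [0.8, -0.4, -0.8]
opening: 0.479
```

```bash
python3 plan.py '499.1,92.6,95,-86.41,0,5'; python3 -c "
from h import *
for n in ('side','top'):
  p=cam(n);print(n,[(toworld(p,q['point']).round(0),round(q['confidence'],2)) for q in nets.mark_of(p,'tube_d')])
  if n=='side': a=p['img'][80:230,180:430,::-1];cv2.imwrite('pics/s5.png',cv2.resize(a,None,fx=3,fy=3,interpolation=cv2.INTER_CUBIC))
"
```

```text
now [492.8  93.1  97.5] -85.98 rp [-1.575e+00 -1.000e-03] open 45.5 t 12.85
[[[0.02, 0.05, 0.13], [0, 0.1, 0], 0.0], [[0.02, 0.05, 0.12], [0, 0.1, 0], 0.0], [[0.02, 0.05, 0.13], [0, 0.1, 0], 0.0], [[0.02, 0.05, 0.12], [0, 0.1, 0], 0.0], [[0.02, 0.05, 0.13], [0, 0.0, 0], 0.0]]
end [499.1  92.6  95. ] -86.38
side [(array([ 578., -166.,   41.]), 0.89), (array([ 566., -230.,   41.]), 0.81), (array([ 550., -296.,   46.]), 0.74), (array([492.,  91.,  96.]), 0.58), (array([ 538., -333.,   35.]), 0.3)]
top [(array([ 579., -164.,   41.]), 0.75), (array([ 563., -227.,   39.]), 0.63), (array([ 549., -293.,   39.]), 0.55)]
```

View pics/s5.png

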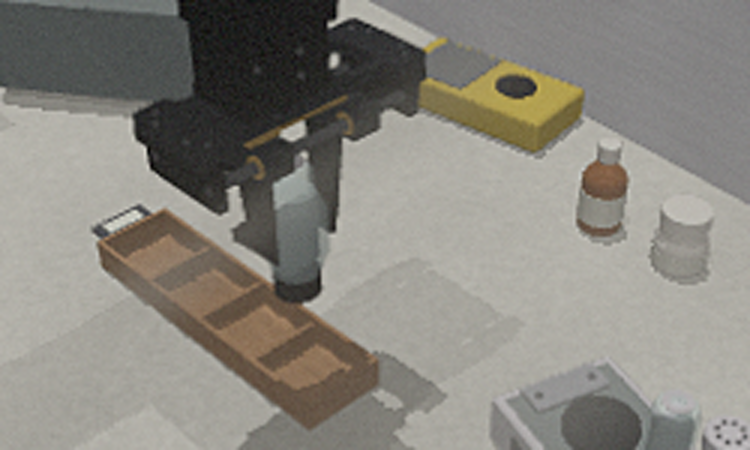

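The network puts tube_d's base at (492,91,96), which matches the TCP in x and y and the lift height. I'll nudge +6 mm in x and lower; contact should come near a reading of 7.

>>> apply_moves --increments '[[[0,0.8,0.3],[0.2,0.2,0],0],[[0,2.2,0.2],[0,0,0],0],[[0,2.2,0],[0,0,0],0],[[0,1.5,0],[0,0,0],0],[[0,0.7,0],[0,0,0],0]]'

```text
t: 13.68
eef_pos: [500.1, 91.1, 19.7]
tcp_rot: [-1.57, -0.001, -1.51]
ft_force: [0.5, 0.5, -0.5]
opening: 0.477
```

>>> apply_moves --increments '[[[0,0.4,0],[0,0,0],0],[[0,0.3,0],[0,0,0],0],[[0,0.2,0],[0,0,0],0],[[0,0.1,0],[0,0,0],0],[[0,0,0],[0,0,0],0]]'

```text
t: 14.3
eef_pos: [500.8, 90.9, 9.7]
tcp_rot: [-1.568, -0.001, -1.51]
ft_force: [-0.5, 0.9, -1.0]
opening: 0.475
```

>>> apply_moves --increments '[[[0,0.1,0],[-0.15,0,0],0],[[0,0.1,0],[0,0,0],0],[[0,0,0],[0,0,0],0],[[0,0,0],[0,0,0],0],[[0,0,0],[0,0,0],0]]'

```text
t: 14.92
eef_pos: [500.9, 90.9, 7.9]
tcp_rot: [-1.571, -0.001, -1.51]
ft_force: [-0.7, -0.6, -0.1]
opening: 0.476
```

The base is about 1 mm off the floor, so I'll go 1 mm more and release.

>>> apply_moves --increments '[[[0,0.1,0],[0,0,0],0],[[0,0,0],[0,0,0],0],[[0,0,0],[0,0,0],5.2],[[0,0,0],[0,0,0],6],[[0,0,0],[0,0,0],9.5]]'

```text
t: 15.55
eef_pos: [501.1, 90.9, 7.0]
tcp_rot: [-1.57, -0.001, -1.51]
ft_force: [-0.0, 0.4, 0.1]
opening: 0.685
```

>>> apply_moves --increments '[[[0,0,0],[0,0,0],9.5],[[0,0,0],[0,0,0],9.5],[[0,0,0],[0,0,0],9.5],[[0,-0.5,0],[0,0,0],9.5],[[0,-1.5,0],[0,0,0],9.5]]'

```text
t: 16.18
eef_pos: [500.6, 90.9, 27.2]
tcp_rot: [-1.572, -0.001, -1.51]
ft_force: [-0.3, -0.1, 0.5]
opening: 0.999
```

>>> apply_moves --increments '[[[0,-2.5,0],[0,0,0],9.5],[[0,-3.5,0],[0,0,0],9.5],[[0,-3.5,0],[0,0,0],9.5],[[0,-2.0,0],[0,0,0],9.5],[[0,-0.5,0],[0,0,0],9.5]]'

```text
t: 16.8
eef_pos: [500.8, 91.1, 156.5]
tcp_rot: [-1.567, -0.001, -1.51]
ft_force: [0.6, -0.5, 0.1]
opening: 0.998
```

```bash
python3 plan.py '579.4,-165.9,140,-103.57,9.5,8'; python3 -c "
from h import *
for n in ('side','top'):
  p=cam(n);print(n,[(toworld(p,q['point']).round(0),round(q['confidence'],2)) for q in nets.mark_of(p,'tube_d')])
  if n=='side': a=p['img'][80:230,180:430,::-1];cv2.imwrite('pics/s6.png',cv2.resize(a,None,fx=3,fy=3,interpolation=cv2.INTER_CUBIC))
"
```

```text
now [500.8  91.1 156.5] -86.52 rp [-1.567e+00 -1.000e-03] open 94.9 t 16.8
[[[3.27, 0.21, 0.79], [0, 2.1, 0], 9.5], [[3.24, 0.21, 0.9], [0, 2.1, 0], 9.5], [[3.2, 0.21, 1.02], [0, 2.1, 0], 9.5], [[3.16, 0.2, 1.14], [0, 2.2, 0], 9.5], [[3.11, 0.21, 1.26], [0, 2.1, 0], 9.5]]
[[[3.07, 0.2, 1.37], [0, 2.2, 0], 9.5], [[3.01, 0.21, 1.49], [0, 2.1, 0], 9.5], [[2.95, 0.2, 1.6], [0, 2.2, 0], 9.5], [[0, 0, 0], [0, 0, 0], 9.5], [[0, 0, 0], [0, 0, 0], 9.5]]
end [ 579.4 -165.9  140. ] -103.62
side [(array([ 580., -168.,   45.]), 0.93), (array([ 566., -228.,   41.]), 0.85), (array([502.,  89.,   4.]), 0.84), (array([ 546., -294.,   44.]), 0.56)]
top [(array([ 565., -229.,   39.]), 0.53), (array([ 580., -165.,   43.]), 0.53), (array([ 546., -291.,   39.]), 0.52), (array([ 561., -227.,   42.]), 0.19)]
```

tube_d stands at (502,89,4), as planned. Now tube_c.

>>> apply_moves --increments '[[[2.0,0.2,0.5],[-0.2,1.4,0],9.5],[[3.4,0.2,0.9],[0,2.1,0],9.5],[[3.5,0.2,1.1],[0,2.2,0],9.5],[[3.5,0.2,1.2],[0,2.2,0],9.5],[[3.4,0.2,1.3],[0,2.2,0],9.5]]'

```text
t: 17.62
eef_pos: [546.9, -69.9, 138.3]
tcp_rot: [-1.584, -0.002, -1.688]
ft_force: [0.2, 1.0, 0.2]
opening: 0.998
```

>>> apply_moves --increments '[[[3.3,0.2,1.5],[0,2.2,0],9.5],[[2.8,0.2,1.4],[0,2.0,0],9.5],[[1.5,0,0.8],[0,1.2,0],9.5],[[0.5,0,0.3],[0,0.5,0],9.5],[[0,0,0],[0,0,0],9.5]]'

```text
t: 18.25
eef_pos: [573.1, -159.6, 128.6]
tcp_rot: [-1.592, -0.002, -1.796]
ft_force: [-0.4, 0.2, -0.4]
opening: 1.0
```

```bash
python3 plan.py '579.8,-166,44,-103.57,9.5,5'
```

```text
now [ 573.1 -159.6  128.6] -102.93 rp [-1.592 -0.002] open 95.1 t 18.25
[[[0.09, 1.69, 0.16], [0, 0.1, 0], 9.5], [[0.1, 1.69, 0.16], [0, 0.1, 0], 9.5], [[0.09, 1.69, 0.16], [0, 0.1, 0], 9.5], [[0.1, 1.7, 0.16], [0, 0.2, 0], 9.5], [[0.09, 1.69, 0.16], [0, 0.1, 0], 9.5]]
end [ 579.8 -166.    44. ] -103.53
```

>>> apply_moves --increments '[[[0.2,0.8,0.3],[0.5,0.2,0],9.5],[[0.15,2.0,0.2],[0.4,0.2,0],9.5],[[0.1,2.2,0.1],[0.1,0.1,0],9.5],[[0.1,1.5,0.1],[0,0,0],9.5],[[0,0.7,0],[0,0,0],9.5]]'

```text
t: 18.88
eef_pos: [578.5, -163.5, 54.3]
tcp_rot: [-1.572, -0.002, -1.801]
ft_force: [0.1, 0.5, -0.5]
opening: 0.997
```

>>> apply_moves --increments '[[[0.15,0.6,0.1],[0,0.2,0],9.5],[[0,0.3,0],[0,0,0],9.5],[[0,0.05,0],[0,0,0],0],[[0,0,0],[0,0,0],0],[[0,0,0],[0,0,0],0]]'

```text
t: 19.5
eef_pos: [579.7, -165.3, 45.3]
tcp_rot: [-1.57, -0.002, -1.804]
ft_force: [0.2, 0.0, 0.9]
opening: 0.74
```

>>> apply_moves --increments '[[[0,0,0],[0,0,0],0],[[0,0,0],[0,0,0],0],[[0,0,0],[0,0,0],0],[[0,0,0],[0,0,0],0],[[0,0,0],[0,0,0],0]]'

```text
t: 20.12
eef_pos: [579.9, -165.3, 45.6]
tcp_rot: [-1.569, -0.002, -1.804]
ft_force: [0.1, 0.2, -0.4]
opening: 0.331
```

>>> apply_moves --increments '[[[0,0,0],[0,0,0],0],[[0,0,0],[0,0,0],0],[[0,0,0],[0,0,0],0],[[0,0,0],[0,0,0],0],[[0,0,0],[0,0,0],0]]'

```text
t: 20.75
eef_pos: [579.9, -165.3, 45.6]
tcp_rot: [-1.569, -0.002, -1.804]
ft_force: [0.0, -0.2, -0.2]
opening: 0.331
```

Opening 31.5 mm, so tube_c is gripped. I'll lift it high, because its path passes over tube_d.

>>> apply_moves --increments '[[[0,-0.8,0],[0,0,0],0],[[0,-2.0,0],[0,0,0],0],[[0,-2.5,0],[0,0,0],0],[[0,-2.5,0],[0,0,0],0],[[0,-1.5,0],[0,0,0],0]]'

```text
t: 21.38
eef_pos: [579.2, -164.9, 142.0]
tcp_rot: [-1.571, -0.002, -1.804]
ft_force: [-0.7, -0.4, -0.8]
opening: 0.33
```

```bash
python3 plan.py '495,158.5,142,-86.41,0,10'
```

```text
now [ 579.2 -164.9  142. ] -103.38 rp [-1.571 -0.002] open 31.4 t 21.375
[[[-2.95, 0.0, -1.57], [0, -1.7, 0], 0.0], [[-3.0, 0.0, -1.48], [0, -1.7, 0], 0.0], [[-3.04, 0.0, -1.39], [0, -1.7, 0], 0.0], [[-3.08, 0.0, -1.3], [0, -1.7, 0], 0.0], [[-3.12, 0.0, -1.21], [0, -1.7, 0], 0.0]]
[[[-3.15, 0.0, -1.11], [0, -1.7, 0], 0.0], [[-3.18, 0.0, -1.02], [0, -1.7, 0], 0.0], [[-3.21, 0.0, -0.93], [0, -1.7, 0], 0.0], [[-3.23, 0.0, -0.83], [0, -1.7, 0], 0.0], [[-3.26, 0.0, -0.73], [0, -1.7, 0], 0.0]]
end [495.  158.5 142. ] -86.38
```

>>> apply_moves --increments '[[[-2.0,0,-1.0],[0,-1.1,0],0],[[-3.2,0,-1.6],[0,-1.8,0],0],[[-3.4,0,-1.6],[0,-1.8,0],0],[[-3.5,0,-1.5],[0,-1.8,0],0],[[-3.5,0,-1.4],[0,-1.8,0],0]]'

```text
t: 22.0
eef_pos: [531.9, 8.0, 139.8]
tcp_rot: [-1.575, -0.001, -1.655]
ft_force: [0.1, 0.6, -1.2]
opening: 0.328
```

>>> apply_moves --increments '[[[-3.5,0,-1.2],[0,-1.8,0],0],[[-3.5,0,-1.0],[0,-1.8,0],0],[[-3.2,0,-0.8],[0,-1.7,0],0],[[-2.2,0,-0.5],[0,-1.2,0],0],[[-0.8,0,-0.2],[0,-0.5,0],0]]'

```text
t: 22.62
eef_pos: [491.3, 151.1, 136.4]
tcp_rot: [-1.582, -0.0, -1.52]
ft_force: [-0.4, -0.8, -0.8]
opening: 0.33
```

>>> apply_moves --increments '[[[0,0,0],[0,0,0],0],[[0,0,0],[0,0,0],0],[[0,0,0],[0,0,0],0],[[0,0,0],[0,0,0],0],[[0,0,0],[0,0,0],0]]'

```text
t: 23.25
eef_pos: [491.0, 149.7, 135.8]
tcp_rot: [-1.584, -0.001, -1.522]
ft_force: [-0.3, -1.1, -0.9]
opening: 0.33
```

```bash
python3 plan.py '495,158.5,6.6,-86.41,0,5'; python3 -c "
from h import *
p=cam('side');print([(toworld(p,q['point']).round(0),round(q['confidence'],2)) for q in nets.mark_of(p,'tube_d')])
"
```

```text
now [491.  149.7 135.8] -87.2 rp [-1.584e+00 -1.000e-03] open 31.4 t 23.25
[[[-0.17, 2.58, 0.09], [0, -0.2, 0], 0.0], [[-0.17, 2.58, 0.09], [0, -0.1, 0], 0.0], [[-0.17, 2.59, 0.09], [0, -0.2, 0], 0.0], [[-0.18, 2.58, 0.09], [0, -0.1, 0], 0.0], [[-0.17, 2.59, 0.09], [0, -0.2, 0], 0.0]]
end [495.  158.5   6.6] -86.4
[(array([ 566., -229.,   43.]), 0.85), (array([488., 150., 135.]), 0.72), (array([501.,  89.,   3.]), 0.64), (array([ 548., -294.,   43.]), 0.55)]
```

>>> apply_moves --increments '[[[-0.4,1.0,0.2],[0.4,-0.3,0],0],[[-0.3,2.5,0.2],[0.2,-0.3,0],0],[[-0.1,3.0,0],[0.1,0,0],0],[[0,2.5,0],[0,0,0],0],[[0,1.5,0],[0,0,0],0]]'

```text
t: 23.98
eef_pos: [495.0, 159.2, 26.4]
tcp_rot: [-1.567, -0.0, -1.51]
ft_force: [0.1, -0.4, 0.6]
opening: 0.333
```

>>> apply_moves --increments '[[[0,0.7,0],[0,0,0],0],[[0,0.2,0],[0,0,0],0],[[0,0,0],[0,0,0],0],[[0,0,0],[0,0,0],0],[[0,0,0],[0,0,0],0]]'

```text
t: 24.6
eef_pos: [495.0, 159.7, 16.7]
tcp_rot: [-1.567, -0.0, -1.509]
ft_force: [-0.2, -0.0, -0.5]
opening: 0.33
```

Down 10 mm to about 7, slowing as it gets there.

>>> apply_moves --increments '[[[0,0.4,0],[-0.2,0,0],0],[[0,0.25,0],[0,0,0],0],[[0,0.15,0],[0,0,0],0],[[0,0.1,0],[0,0,0],0],[[0,0,0],[0,0,0],0]]'

```text
t: 25.22
eef_pos: [495.2, 159.6, 7.4]
tcp_rot: [-1.57, -0.0, -1.509]
ft_force: [1.4, 0.7, -0.2]
opening: 0.332
```

>>> apply_moves --increments '[[[0,0.06,0],[0,0,0],0],[[0,0,0],[0,0,0],3.8],[[0,0,0],[0,0,0],5],[[0,0,0],[0,0,0],9.5],[[0,0,0],[0,0,0],9.5]]'

```text
t: 25.85
eef_pos: [495.4, 159.7, 7.0]
tcp_rot: [-1.57, -0.0, -1.509]
ft_force: [0.3, -0.2, 0.8]
opening: 0.658
```

>>> apply_moves --increments '[[[0,0,0],[0,0,0],9.5],[[0,0,0],[0,0,0],9.5],[[0,0,0],[0,0,0],9.5],[[0,-0.5,0],[0,0,0],9.5],[[0,-1.5,0],[0,0,0],9.5]]'

```text
t: 26.48
eef_pos: [494.9, 159.6, 27.3]
tcp_rot: [-1.572, -0.0, -1.509]
ft_force: [-0.6, -0.4, 0.2]
opening: 0.999
```

>>> apply_moves --increments '[[[0,-2.5,0],[0,0,0],9.5],[[0,-3.5,0],[0,0,0],9.5],[[0,-3.5,0],[0,0,0],9.5],[[0,-2.0,0],[0,0,0],9.5],[[0,-0.5,0],[0,0,0],9.5]]'

```text
t: 27.1
eef_pos: [495.1, 159.7, 156.6]
tcp_rot: [-1.567, 0.0, -1.509]
ft_force: [-0.1, -1.3, -0.2]
opening: 1.002
```

```bash
python3 plan.py '564.6,-228.2,140,-103.57,9.5,10'; python3 -c "
from h import *
p=cam('side');print([(toworld(p,q['point']).round(0),round(q['confidence'],2)) for q in nets.mark_of(p,'tube_d')])
"
```

```text
now [495.1 159.7 156.6] -86.46 rp [-1.567  0.   ] open 95.3 t 27.1
[[[3.91, 0.17, 0.45], [0, 1.7, 0], 9.5], [[3.9, 0.17, 0.57], [0, 1.7, 0], 9.5], [[3.88, 0.16, 0.69], [0, 1.7, 0], 9.5], [[3.86, 0.17, 0.8], [0, 1.7, 0], 9.5], [[3.83, 0.16, 0.91], [0, 1.7, 0], 9.5]]
[[[3.81, 0.17, 1.03], [0, 1.7, 0], 9.5], [[3.77, 0.16, 1.14], [0, 1.7, 0], 9.5], [[3.74, 0.17, 1.25], [0, 1.7, 0], 9.5], [[3.7, 0.16, 1.37], [0, 1.8, 0], 9.5], [[3.65, 0.17, 1.48], [0, 1.7, 0], 9.5]]
end [ 564.6 -228.2  140. ] -103.56
[(array([491., 162.,   5.]), 0.95), (array([ 568., -229.,   42.]), 0.8), (array([499.,  88.,   4.]), 0.72), (array([ 549., -297.,   45.]), 0.61)]
```

>>> apply_moves --increments '[[[2.5,0,0.3],[0,1.1,0],9.5],[[4.1,0,0.6],[0.1,1.7,0],9.5],[[4.3,0,0.8],[0.1,1.8,0],9.5],[[4.3,0,0.9],[0.1,1.8,0],9.5],[[4.3,0,1.0],[0.1,1.8,0],9.5]]'

```text
t: 27.82
eef_pos: [529.9, -38.4, 150.7]
tcp_rot: [-1.569, 0.001, -1.651]
ft_force: [0.9, 0.7, 0.3]
opening: 0.995
```

>>> apply_moves --increments '[[[4.3,0,1.2],[0.1,1.8,0],9.5],[[4.3,0,1.4],[0.1,1.8,0],9.5],[[4.0,0,1.4],[0.1,1.8,0],9.5],[[2.5,0,1.0],[0.1,1.3,0],9.5],[[1.0,0,0.4],[0,0.7,0],9.5]]'

```text
t: 28.45
eef_pos: [561.0, -212.2, 144.4]
tcp_rot: [-1.572, 0.003, -1.788]
ft_force: [0.4, -0.5, 0.8]
opening: 1.0
```

>>> apply_moves --increments '[[[0,0,0],[0,0,0],9.5],[[0,0,0],[0,0,0],9.5],[[0,0,0],[0,0,0],9.5],[[0,0,0],[0,0,0],9.5],[[0,0,0],[0,0,0],9.5]]'

```text
t: 29.08
eef_pos: [560.4, -209.1, 143.6]
tcp_rot: [-1.574, 0.004, -1.785]
ft_force: [0.1, 0.1, 0.2]
opening: 1.002
```

```bash
python3 plan.py '564.6,-228.2,48,-103.57,9.5,5'
```

```text
now [ 560.4 -209.1  143.6] -102.28 rp [-1.574  0.004] open 95.3 t 29.075
[[[0.36, 1.91, 0.16], [0, 0.3, 0], 9.5], [[0.35, 1.91, 0.17], [0, 0.2, 0], 9.5], [[0.35, 1.91, 0.17], [0, 0.3, 0], 9.5], [[0.36, 1.92, 0.17], [0, 0.2, 0], 9.5], [[0.35, 1.91, 0.17], [0, 0.3, 0], 9.5]]
end [ 564.6 -228.2   48. ] -103.58
```

>>> apply_moves --increments '[[[0.7,0.5,0.35],[0.1,0.5,0],9.5],[[0.6,1.5,0.3],[0,0.4,0],9.5],[[0.25,2.5,0.1],[0,0.2,0],9.5],[[0.1,2.0,0.05],[0,0,0],9.5],[[0,1.2,0],[0,0,0],9.5]]'

```text
t: 29.7
eef_pos: [564.8, -229.0, 61.7]
tcp_rot: [-1.572, 0.004, -1.807]
ft_force: [-0.1, -0.0, 0.6]
opening: 1.001
```

>>> apply_moves --increments '[[[0,0.5,0],[0,0,0],9.5],[[0,0,0],[0,0,0],9.5],[[0,0,0],[0,0,0],9.5],[[0,0,0],[0,0,0],9.5],[[0,0,0],[0,0,0],9.5]]'

```text
t: 30.32
eef_pos: [565.1, -229.3, 56.8]
tcp_rot: [-1.571, 0.004, -1.807]
ft_force: [0.2, 0.2, -0.5]
opening: 1.001
```

>>> apply_moves --increments '[[[0,0.6,0],[0,0,0],9.5],[[0,0.3,0],[0,0,0],9.5],[[0,0,0],[0,0,0],0],[[0,0,0],[0,0,0],0],[[0,0,0],[0,0,0],0]]'

```text
t: 30.95
eef_pos: [565.2, -229.3, 47.3]
tcp_rot: [-1.571, 0.004, -1.807]
ft_force: [-0.3, 0.1, 0.2]
opening: 0.739
```

>>> apply_moves --increments '[[[0,0,0],[0,0,0],0],[[0,0,0],[0,0,0],0],[[0,0,0],[0,0,0],0],[[0,0,0],[0,0,0],0],[[0,0,0],[0,0,0],0]]'

```text
t: 31.58
eef_pos: [565.3, -229.3, 47.5]
tcp_rot: [-1.57, 0.004, -1.807]
ft_force: [0.5, -0.3, -0.5]
opening: 0.245
```

>>> apply_moves --increments '[[[0,0,0],[0,0,0],0],[[0,0,0],[0,0,0],0],[[0,0,0],[0,0,0],0],[[0,0,0],[0,0,0],0],[[0,0,0],[0,0,0],0]]'

```text
t: 32.2
eef_pos: [565.2, -229.3, 47.5]
tcp_rot: [-1.57, 0.004, -1.807]
ft_force: [0.2, 0.3, -0.5]
opening: 0.244
```

Opening 23.2 mm, so tube_b is gripped. Lifting and transferring to compartment +33.

>>> apply_moves --increments '[[[0,-0.8,0],[0,0,0],0],[[0,-2.0,0],[0,0,0],0],[[0,-2.5,0],[0,0,0],0],[[0,-2.8,0],[0,0,0],0],[[0,-1.5,0],[0,0,0],0]]'

```text
t: 32.83
eef_pos: [564.6, -229.4, 147.0]
tcp_rot: [-1.572, 0.004, -1.807]
ft_force: [-0.1, -0.2, -0.4]
opening: 0.245
```

```bash
python3 plan.py '490.8,224.3,145,-86.41,0,13'; python3 -c "
from h import *
p=cam('side');print([(toworld(p,q['point']).round(0),round(q['confidence'],2)) for q in nets.mark_of(p,'tube_d')])
"
```

```text
now [ 564.6 -229.4  147. ] -103.55 rp [-1.572  0.004] open 23.3 t 32.825
[[[-3.26, 0.02, -1.37], [0, -1.3, 0], 0.0], [[-3.29, 0.02, -1.3], [0, -1.3, 0], 0.0], [[-3.32, 0.01, -1.22], [0, -1.3, 0], 0.0], [[-3.34, 0.02, -1.14], [0, -1.3, 0], 0.0], [[-3.37, 0.01, -1.07], [0, -1.3, 0], 0.0]]
[[[-3.39, 0.02, -0.99], [0, -1.3, 0], 0.0], [[-3.42, 0.01, -0.92], [0, -1.3, 0], 0.0], [[-3.44, 0.02, -0.84], [0, -1.3, 0], 0.0], [[-3.45, 0.01, -0.76], [0, -1.3, 0], 0.0], [[-3.47, 0.02, -0.68], [0, -1.4, 0], 0.0]]
[[[-3.49, 0.01, -0.59], [0, -1.3, 0], 0.0], [[-3.5, 0.02, -0.52], [0, -1.4, 0], 0.0], [[-3.5, 0.01, -0.43], [0, -1.3, 0], 0.0], [[0, 0, 0], [0, 0, 0], 0.0], [[0, 0, 0], [0, 0, 0], 0.0]]
end [490.8 224.3 145. ] -86.45
[(array([ 549., -293.,   43.]), 0.88), (array([ 567., -229.,  144.]), 0.82), (array([495., 157.,   5.]), 0.75), (array([500.,  88.,   5.]), 0.66), (array([ 539., -332.,   38.]), 0.61), (array([494., 192.,  -3.]), 0.43)]
```

>>> apply_moves --increments '[[[-2.2,0,-0.9],[0,-1.0,0],0],[[-3.3,-0.05,-1.35],[0.1,-1.3,0],0],[[-3.5,-0.05,-1.3],[0.1,-1.3,0],0],[[-3.5,-0.05,-1.2],[0.1,-1.3,0],0],[[-3.5,-0.05,-1.1],[0.1,-1.3,0],0]]'

```text
t: 33.55
eef_pos: [533.0, -53.2, 144.4]
tcp_rot: [-1.572, 0.006, -1.696]
ft_force: [0.1, -0.1, -2.4]
opening: 0.247
```

>>> apply_moves --increments '[[[-3.5,-0.05,-1.0],[0.1,-1.3,0],0],[[-3.5,-0.05,-0.95],[0.1,-1.3,0],0],[[-3.5,-0.05,-0.9],[0.1,-1.3,0],0],[[-3.5,-0.05,-0.8],[0.1,-1.3,0],0],[[-3.5,-0.05,-0.7],[0.1,-1.3,0],0]]'

```text
t: 34.17
eef_pos: [495.0, 135.3, 143.4]
tcp_rot: [-1.571, 0.006, -1.573]
ft_force: [0.2, -0.9, -0.7]
opening: 0.244
```

```bash
python3 plan.py '490.8,224.3,145,-86.41,0,5'
```

```text
now [495.  135.3 143.4] -90.14 rp [-1.571  0.006] open 23.2 t 34.175
[[[-1.78, -0.03, -0.09], [0, -0.7, 0], 0.0], [[-1.78, -0.03, -0.07], [0, -0.8, 0], 0.0], [[-1.78, -0.03, -0.04], [0, -0.7, 0], 0.0], [[-1.78, -0.04, -0.02], [0, -0.8, 0], 0.0], [[-1.78, -0.03, 0.01], [0, -0.7, 0], 0.0]]
end [490.8 224.3 145. ] -86.44
```

>>> apply_moves --increments '[[[-2.8,-0.03,0],[0,-1.0,0],0],[[-2.2,-0.03,0],[0,-1.0,0],0],[[-1.4,0,0],[0,-0.8,0],0],[[-0.6,0,0],[0,-0.4,0],0],[[0,0,0],[0,0,0],0]]'

```text
t: 34.8
eef_pos: [487.5, 211.5, 140.9]
tcp_rot: [-1.578, 0.005, -1.508]
ft_force: [-0.1, 0.4, -0.1]
opening: 0.248
```

```bash
python3 plan.py '490.8,224.3,8.5,-86.41,0,5'; python3 -c "
from h import *
p=cam('side');print([(toworld(p,q['point']).round(0),round(q['confidence'],2)) for q in nets.mark_of(p,'tube_d')])
"
```

```text
now [487.5 211.5 140.9] -86.4 rp [-1.578  0.005] open 23.6 t 34.8
[[[-0.25, 2.65, 0.08], [0, 0.0, 0], 0.0], [[-0.25, 2.65, 0.08], [0, 0.0, 0], 0.0], [[-0.25, 2.65, 0.08], [0, 0.0, 0], 0.0], [[-0.25, 2.65, 0.08], [0, 0.0, 0], 0.0], [[-0.25, 2.64, 0.09], [0, 0.0, 0], 0.0]]
end [490.8 224.3   8.5] -86.4
[(array([500.,  87.,   4.]), 0.95), (array([494., 157.,   5.]), 0.62), (array([ 549., -295.,   43.]), 0.56), (array([487., 214., 135.]), 0.56)]
```

>>> apply_moves --increments '[[[-0.6,1.0,0.2],[0.2,0,0.1],0],[[-0.4,2.5,0.1],[0.1,0,0],0],[[-0.15,3.0,0],[0.1,0,0],0],[[0,2.5,0],[0,0,0],0],[[0,1.5,0],[0,0,0],0]]'

```text
t: 35.52
eef_pos: [491.4, 222.8, 32.1]
tcp_rot: [-1.567, 0.008, -1.513]
ft_force: [-0.6, -0.1, -0.2]
opening: 0.243
```

>>> apply_moves --increments '[[[0,0.8,0],[0,0,0],0],[[0,0.2,0],[0,0,0],0],[[0,0,0],[0,0,0],0],[[0,0,0],[0,0,0],0],[[0,0,0],[0,0,0],0]]'

```text
t: 36.15
eef_pos: [492.3, 222.9, 22.4]
tcp_rot: [-1.566, 0.008, -1.514]
ft_force: [-0.1, -0.3, 0.3]
opening: 0.249
```

>>> apply_moves --increments '[[[0,0.6,0],[-0.25,0,-0.35],0],[[0,0.4,0],[0,0,0],0],[[0,0.2,0],[0,0,0],0],[[0,0.08,0],[0,0,0],0],[[0,0,0],[0,0,0],0]]'

```text
t: 36.78
eef_pos: [492.4, 223.0, 8.9]
tcp_rot: [-1.57, 0.002, -1.514]
ft_force: [-0.5, 0.2, -0.0]
opening: 0.242
```

Tube_b is near the floor. Release and rise.

>>> apply_moves --increments '[[[0,0.05,0],[0,0,0],0],[[0,0,0],[0,0,0],3.0],[[0,0,0],[0,0,0],4.5],[[0,0,0],[0,0,0],9.5],[[0,0,0],[0,0,0],9.5]]'

```text
t: 37.4
eef_pos: [492.6, 223.1, 8.7]
tcp_rot: [-1.57, 0.002, -1.514]
ft_force: [0.4, -0.9, 0.5]
opening: 0.574
```

>>> apply_moves --increments '[[[0,0,0],[0,0,0],9.5],[[0,0,0],[0,0,0],9.5],[[0,0,0],[0,0,0],9.5],[[0,-0.5,0],[0,0,0],9.5],[[0,-1.5,0],[0,0,0],9.5]]'

```text
t: 38.02
eef_pos: [492.1, 222.8, 28.9]
tcp_rot: [-1.571, 0.002, -1.514]
ft_force: [-0.1, 0.2, 0.2]
opening: 0.995
```

>>> apply_moves --increments '[[[0,-2.5,0],[0,0,0],9.5],[[0,-3.5,0],[0,0,0],9.5],[[0,-3.5,0],[0,0,0],9.5],[[0,-2.0,0],[0,0,0],9.5],[[0,-0.5,0],[0,0,0],9.5]]'

```text
t: 38.65
eef_pos: [492.3, 222.7, 158.3]
tcp_rot: [-1.567, 0.003, -1.514]
ft_force: [0.4, 0.3, -1.0]
opening: 0.996
```

```bash
python3 plan.py '549,-292.5,140,-103.57,9.5,13'; python3 -c "
from h import *
p=cam('side');print([(toworld(p,q['point']).round(0),round(q['confidence'],2)) for q in nets.mark_of(p,'tube_d')])
"
```

```text
now [492.3 222.7 158.3] -86.73 rp [-1.567  0.003] open 94.7 t 38.65
[[[3.98, 0.14, 0.21], [0, 1.3, 0], 9.5], [[3.98, 0.14, 0.3], [0, 1.3, 0], 9.5], [[3.97, 0.14, 0.39], [0, 1.3, 0], 9.5], [[3.96, 0.14, 0.48], [0, 1.3, 0], 9.5], [[3.95, 0.14, 0.57], [0, 1.3, 0], 9.5]]
[[[3.93, 0.14, 0.66], [0, 1.3, 0], 9.5], [[3.92, 0.14, 0.75], [0, 1.3, 0], 9.5], [[3.9, 0.14, 0.84], [0, 1.3, 0], 9.5], [[3.88, 0.14, 0.92], [0, 1.3, 0], 9.5], [[3.85, 0.14, 1.01], [0, 1.3, 0], 9.5]]
[[[3.83, 0.14, 1.1], [0, 1.3, 0], 9.5], [[3.8, 0.15, 1.19], [0, 1.3, 0], 9.5], [[3.78, 0.14, 1.27], [0, 1.2, 0], 9.5], [[0, 0, 0], [0, 0, 0], 9.5], [[0, 0, 0], [0, 0, 0], 9.5]]
end [ 549.  -292.5  140. ] -103.53
[(array([491., 156.,   3.]), 0.89), (array([499.,  86.,   5.]), 0.71), (array([490., 225.,   5.]), 0.65), (array([ 566., -229.,   38.]), 0.65), (array([ 547., -294.,   42.]), 0.59)]
```

>>> apply_moves --increments '[[[2.5,0,0.15],[0,0.9,0],9.5],[[4.1,0,0.3],[0.1,1.3,0],9.5],[[4.3,0,0.4],[0.1,1.4,0],9.5],[[4.3,0,0.5],[0.1,1.4,0],9.5],[[4.3,0,0.6],[0.1,1.4,0],9.5]]'

```text
t: 39.38
eef_pos: [511.8, 24.6, 152.0]
tcp_rot: [-1.569, 0.002, -1.624]
ft_force: [0.4, 0.0, 0.1]
opening: 0.999
```

>>> apply_moves --increments '[[[4.3,0,0.7],[0.1,1.4,0],9.5],[[4.3,0,0.8],[0.1,1.4,0],9.5],[[4.3,0,0.9],[0.1,1.4,0],9.5],[[4.3,0,1.0],[0.1,1.4,0],9.5],[[4.3,0,1.1],[0.1,1.4,0],9.5]]'

```text
t: 40.0
eef_pos: [532.0, -200.9, 146.1]
tcp_rot: [-1.569, 0.004, -1.75]
ft_force: [0.6, -0.4, 0.1]
opening: 1.0
```

```bash
python3 plan.py '549,-293.5,140,-103.57,9.5,5'
```

```text
now [ 532.  -200.9  146.1] -100.29 rp [-1.569  0.004] open 95.1 t 40.0
[[[1.76, 0.12, 0.67], [0, 0.7, 0], 9.5], [[1.75, 0.12, 0.69], [0, 0.6, 0], 9.5], [[1.75, 0.12, 0.7], [0, 0.7, 0], 9.5], [[1.74, 0.12, 0.73], [0, 0.6, 0], 9.5], [[1.73, 0.13, 0.74], [0, 0.7, 0], 9.5]]
end [ 549.  -293.5  140. ] -103.59
```

>>> apply_moves --increments '[[[2.9,0.2,1.1],[0,1.0,0],9.5],[[2.3,0.3,1.0],[0,0.9,0],9.5],[[1.4,0.5,0.6],[0,0.6,0],9.5],[[0.6,0.8,0.3],[0,0.3,0],9.5],[[0,0.5,0],[0,0,0],9.5]]'

```text
t: 40.62
eef_pos: [546.3, -281.0, 117.6]
tcp_rot: [-1.575, 0.007, -1.804]
ft_force: [-0.8, 0.4, 0.0]
opening: 0.997
```

```bash
python3 plan.py '549,-293.5,40,-103.57,9.5,5'; python3 -c "
from h import *
for n in ('side','top'):
  p=cam(n);print([(toworld(p,q['point']).round(0),round(q['confidence'],2)) for q in nets.mark_of(p,'tube_a')])
"
```

```text
now [ 546.3 -281.   117.6] -103.36 rp [-1.575  0.007] open 94.8 t 40.625
[[[0.23, 1.55, 0.11], [0, 0.0, 0], 9.5], [[0.23, 1.55, 0.11], [0, 0.1, 0], 9.5], [[0.23, 1.55, 0.11], [0, 0.0, 0], 9.5], [[0.23, 1.55, 0.11], [0, 0.1, 0], 9.5], [[0.23, 1.56, 0.11], [0, 0.0, 0], 9.5]]
end [ 549.  -293.5   40. ] -103.56
[(array([494., 160.,   4.]), 0.92), (array([ 548., -295.,   43.]), 0.8), (array([489., 225.,   2.]), 0.62), (array([500.,  88.,   7.]), 0.59)]
[(array([490., 226.,   2.]), 0.77), (array([494., 158.,   5.]), 0.69), (array([502.,  94.,   9.]), 0.64), (array([ 548., -294.,   40.]), 0.52)]
```

>>> apply_moves --increments '[[[0.5,0.5,0.2],[0.15,0,-0.3],9.5],[[0.4,1.5,0.15],[0.1,0,0],9.5],[[0.1,2.0,0.05],[0,0,0],9.5],[[0,1.8,0],[0,0,0],9.5],[[0,1.0,0],[0,0,0],9.5]]'

```text
t: 41.45
eef_pos: [548.6, -291.9, 47.3]
tcp_rot: [-1.568, -0.0, -1.802]
ft_force: [0.9, -0.4, 0.1]
opening: 0.998
```

>>> apply_moves --increments '[[[0,0.4,0],[0,0,0],9.5],[[0,0,0],[0,0,0],9.5],[[0,0,0],[0,0,0],9.5],[[0,0,0],[0,0,0],9.5],[[0,0,0],[0,0,0],9.5]]'

```text
t: 42.08
eef_pos: [549.0, -292.2, 43.6]
tcp_rot: [-1.567, -0.0, -1.802]
ft_force: [0.1, -0.2, -0.4]
opening: 1.001
```

```bash
python3 plan.py '548.5,-293.8,41,-103.57,9.5,1'; python3 -c "
from h import *
p=cam('side');s=readout.state();pos=np.array(s['eef_pos']);Rm=R.from_euler('xyz',s['tcp_rot']).as_matrix()
f=lambda X:((proj(p,X)-[390,210])*5).round()
for dz in (15,30,40): print(dz,[f(pos+Rm[:,2]*d+Rm[:,0]*10+[0,0,dz]) for d in (-47,47)])
print('tube top,grip',f([548.5,-293.8,105]),f([548.5,-293.8,90]))
a=p['img'][210:330,390:510,::-1];cv2.imwrite('pics/s7.png',cv2.resize(a,None,fx=5,fy=5,interpolation=cv2.INTER_CUBIC))
"
```

```text
now [ 549.  -292.2   43.6] -103.26 rp [-1.567 -0.   ] open 95.2 t 42.075
[[[0.16, 0.26, -0.01], [0, 0.3, 0], 9.5], [[0, 0, 0], [0, 0, 0], 9.5], [[0, 0, 0], [0, 0, 0], 9.5], [[0, 0, 0], [0, 0, 0], 9.5], [[0, 0, 0], [0, 0, 0], 9.5]]
end [ 548.5 -293.8   41. ] -103.56
15 [array([186., 471.]), array([395., 358.])]
30 [array([196., 446.]), array([408., 332.])]
40 [array([203., 428.]), array([417., 314.])]
tube top,grip [313. 313.] [301. 340.]
```

View pics/s7.png

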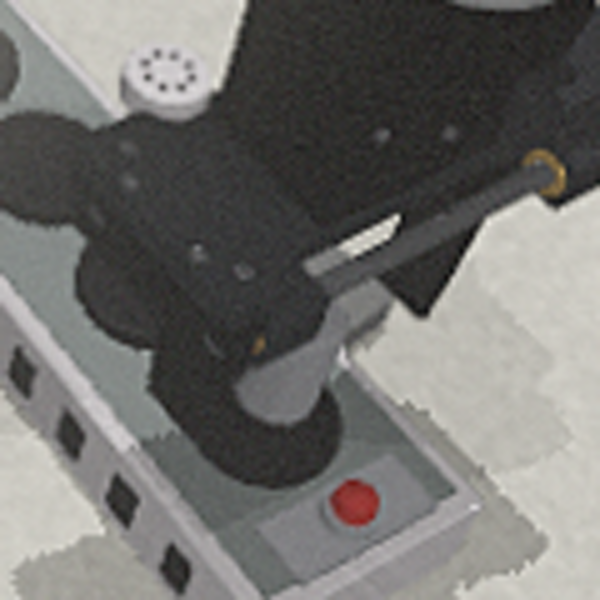

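The right fingertip at (425,320) gives a tip offset of about 37 mm. I'll lower 6 mm so the pads sit on the can, then close.

>>> apply_moves --increments '[[[0.1,0.4,0],[-0.15,0.2,0],9.5],[[0,0.2,0],[0,0,0],9.5],[[0,0,0],[0,0,0],0],[[0,0,0],[0,0,0],0],[[0,0,0],[0,0,0],0]]'

```text
t: 42.75
eef_pos: [548.8, -293.3, 37.2]
tcp_rot: [-1.569, -0.0, -1.806]
ft_force: [-0.6, 0.3, -0.1]
opening: 0.739
```

>>> apply_moves --increments '[[[0,0,0],[0,0,0],0],[[0,0,0],[0,0,0],0],[[0,0,0],[0,0,0],0],[[0,0,0],[0,0,0],0],[[0,0,0],[0,0,0],0]]'

```text
t: 43.38
eef_pos: [548.8, -293.3, 37.3]
tcp_rot: [-1.569, -0.001, -1.806]
ft_force: [-0.2, -0.5, -1.1]
opening: 0.285
```

>>> apply_moves --increments '[[[0,0,0],[0,0,0],0],[[0,0,0],[0,0,0],0],[[0,0,0],[0,0,0],0],[[0,0,0],[0,0,0],0],[[0,0,0],[0,0,0],0]]'

```text
t: 44.0
eef_pos: [548.8, -293.3, 37.3]
tcp_rot: [-1.569, -0.0, -1.806]
ft_force: [-0.8, -0.5, -0.2]
opening: 0.289
```

>>> apply_moves --increments '[[[0,-0.8,0],[0,0,0],0],[[0,-2.0,0],[0,0,0],0],[[0,-2.5,0],[0,0,0],0],[[0,-2.8,0],[0,0,0],0],[[0,-1.5,0],[0,0,0],0]]'

```text
t: 44.62
eef_pos: [548.2, -292.9, 136.8]
tcp_rot: [-1.571, 0.0, -1.806]
ft_force: [-0.2, 0.2, -0.1]
opening: 0.288
```

```bash
python3 plan.py '486.7,290.2,138,-86.41,0,15'; python3 -c "
from h import *
p=cam('side');print([(toworld(p,q['point']).round(0),round(q['confidence'],2)) for q in nets.mark_of(p,'tube_d')])
"
```

```text
now [ 548.2 -292.9  136.8] -103.47 rp [-1.571  0.   ] open 27.4 t 44.625
[[[-3.68, -0.01, -1.3], [0, -1.1, 0], 0.0], [[-3.71, -0.01, -1.23], [0, -1.1, 0], 0.0], [[-3.73, -0.01, -1.16], [0, -1.1, 0], 0.0], [[-3.75, -0.01, -1.09], [0, -1.1, 0], 0.0], [[-3.78, -0.01, -1.02], [0, -1.2, 0], 0.0]]
[[[-3.8, -0.01, -0.94], [0, -1.1, 0], 0.0], [[-3.81, -0.01, -0.87], [0, -1.2, 0], 0.0], [[-3.83, -0.01, -0.79], [0, -1.1, 0], 0.0], [[-3.84, -0.01, -0.71], [0, -1.2, 0], 0.0], [[-3.86, -0.01, -0.63], [0, -1.1, 0], 0.0]]
[[[-3.87, 0.0, -0.56], [0, -1.2, 0], 0.0], [[-3.88, -0.01, -0.47], [0, -1.1, 0], 0.0], [[-3.89, 0.0, -0.4], [0, -1.2, 0], 0.0], [[-3.9, -0.01, -0.32], [0, -1.1, 0], 0.0], [[-3.9, 0.0, -0.25], [0, -1.2, 0], 0.0]]
end [486.7 290.2 138. ] -86.37
[(array([496., 162.,   3.]), 0.94), (array([497.,  88.,   4.]), 0.84), (array([491., 226.,   3.]), 0.78), (array([ 548., -294.,  146.]), 0.64)]
```

>>> apply_moves --increments '[[[-2.5,0,-0.9],[0,-0.8,0],0],[[-3.7,-0.05,-1.25],[0.1,-1.1,0],0],[[-3.9,-0.05,-1.2],[0.1,-1.2,0],0],[[-4.0,-0.05,-1.15],[0.1,-1.2,0],0],[[-4.0,-0.05,-1.05],[0.1,-1.2,0],0]]'

```text
t: 45.35
eef_pos: [524.7, -96.0, 133.4]
tcp_rot: [-1.571, 0.002, -1.708]
ft_force: [0.7, -0.4, -1.3]
opening: 0.286
```

>>> apply_moves --increments '[[[-4.0,-0.05,-0.95],[0.1,-1.2,0],0],[[-4.0,-0.05,-0.9],[0.1,-1.2,0],0],[[-4.0,-0.05,-0.8],[0.1,-1.2,0],0],[[-4.0,-0.05,-0.7],[0.1,-1.2,0],0],[[-4.0,-0.05,-0.65],[0.1,-1.2,0],0]]'

```text
t: 45.98
eef_pos: [495.3, 118.5, 132.1]
tcp_rot: [-1.57, 0.003, -1.595]
ft_force: [0.6, -0.2, -0.0]
opening: 0.288
```

```bash
python3 plan.py '486.7,290.2,138,-86.41,0,5'
```

```text
now [495.3 118.5 132.1] -91.41 rp [-1.57   0.003] open 27.4 t 45.975
[[[-3.43, -0.12, -0.26], [0, -1.0, 0], 0.0], [[-3.43, -0.12, -0.2], [0, -1.0, 0], 0.0], [[-3.44, -0.12, -0.14], [0, -1.0, 0], 0.0], [[-3.44, -0.12, -0.07], [0, -1.0, 0], 0.0], [[-3.44, -0.11, -0.02], [0, -1.0, 0], 0.0]]
end [486.7 290.2 138. ] -86.41
```

>>> apply_moves --increments '[[[-3.9,-0.05,-0.3],[0.1,-1.1,0],0],[[-3.9,-0.05,-0.2],[0.1,-1.1,0],0],[[-3.6,-0.05,-0.1],[0.1,-1.1,0],0],[[-2.8,0,0],[0.1,-0.8,0],0],[[-1.4,0,0],[0,-0.4,0],0]]'

```text
t: 46.6
eef_pos: [478.9, 283.6, 129.4]
tcp_rot: [-1.572, 0.001, -1.507]
ft_force: [1.6, -0.5, -0.8]
opening: 0.284
```

>>> apply_moves --increments '[[[-0.3,0,0],[0,0,0],0],[[0,0,0],[0,0,0],0],[[0,0,0],[0,0,0],0],[[0,0,0],[0,0,0],0],[[0,0,0],[0,0,0],0]]'

```text
t: 47.22
eef_pos: [477.7, 284.9, 128.5]
tcp_rot: [-1.574, -0.0, -1.508]
ft_force: [0.5, 0.2, -0.9]
opening: 0.292
```

```bash
python3 plan.py '486.7,290.2,-1.7,-86.41,0,5'; python3 -c "
from h import *
p=cam('side');print([(toworld(p,q['point']).round(0),round(q['confidence'],2)) for q in nets.mark_of(p,'tube_d')])
"
```

```text
now [477.7 284.9 128.5] -86.41 rp [-1.574 -0.   ] open 27.8 t 47.225
[[[-0.1, 2.6, 0.19], [0, 0.0, 0], 0.0], [[-0.09, 2.61, 0.18], [0, 0.0, 0], 0.0], [[-0.1, 2.6, 0.19], [0, 0.0, 0], 0.0], [[-0.09, 2.61, 0.18], [0, 0.0, 0], 0.0], [[-0.1, 2.6, 0.19], [0, 0.0, 0], 0.0]]
end [486.7 290.2  -1.7] -86.41
[(array([503.,  90.,   4.]), 0.92), (array([489., 227.,   5.]), 0.88), (array([476., 284., 137.]), 0.86), (array([494., 160.,   4.]), 0.75)]
```

>>> apply_moves --increments '[[[-0.2,0.8,0.4],[0.1,0,0],0],[[-0.15,2.3,0.3],[0,0,0],0],[[-0.05,2.8,0.1],[0,0,0],0],[[0,2.5,0],[0,0,0],0],[[0,1.5,0],[0,0,0],0]]'

```text
t: 47.95
eef_pos: [487.2, 290.4, 26.0]
tcp_rot: [-1.569, 0.001, -1.508]
ft_force: [-0.4, 0.4, 0.2]
opening: 0.288
```

>>> apply_moves --increments '[[[0,0.7,0],[0,0,0],0],[[0,0.2,0],[0,0,0],0],[[0,0,0],[0,0,0],0],[[0,0,0],[0,0,0],0],[[0,0,0],[0,0,0],0]]'

```text
t: 48.58
eef_pos: [488.0, 290.8, 17.4]
tcp_rot: [-1.567, 0.001, -1.508]
ft_force: [-0.5, -0.5, -1.1]
opening: 0.286
```

```bash
python3 -c "
from h import *
for n in ('side','top'):
  p=cam(n);print([(toworld(p,q['point']).round(0),round(q['confidence'],2)) for q in nets.mark_of(p,'tube_d')])
  if n=='side': a=p['img'][80:230,180:380,::-1];cv2.imwrite('pics/s8.png',cv2.resize(a,None,fx=4,fy=4,interpolation=cv2.INTER_CUBIC))
"
```

```text
[(array([500.,  86.,   3.]), 0.96), (array([492., 226.,   4.]), 0.91), (array([495., 161.,   6.]), 0.87), (array([486., 289.,  22.]), 0.77), (array([ 551., -290.,   40.]), 0.58)]
[(array([499.,  95.,  10.]), 0.84), (array([497., 161.,   2.]), 0.77), (array([490., 224.,   5.]), 0.75), (array([487., 291.,  22.]), 0.62)]
```

View pics/s8.png

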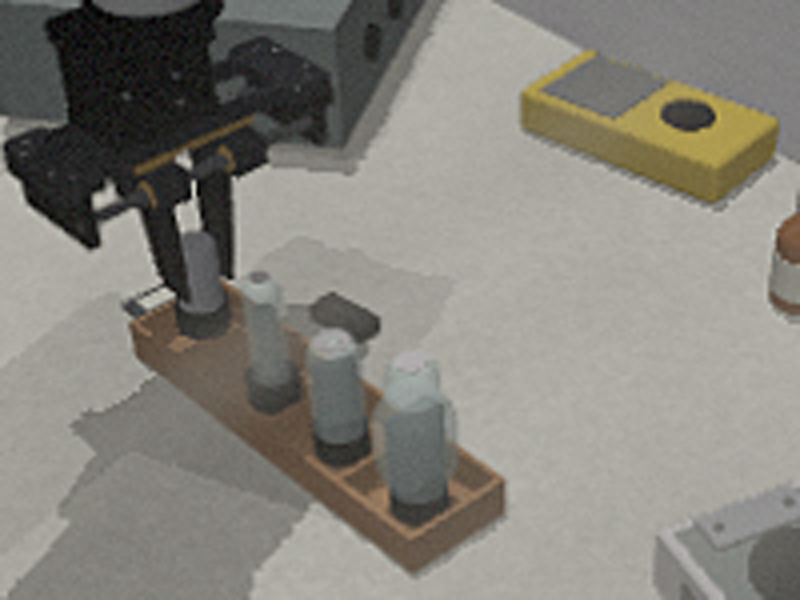

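Tubes b, c and d stand upright in their compartments, at (270,380), (340,430) and (415,480). tube_a, at (205,300), is held over the label end with its base at z≈22. I'll lower the remaining ~19 mm.

>>> apply_moves --increments '[[[0,0.6,0],[-0.2,0,0],0],[[0,0.5,0],[0,0,0],0],[[0,0.35,0],[0,0,0],0],[[0,0.15,0],[0,0,0],0],[[0,0,0],[0,0,0],0]]'

```text
t: 49.4
eef_pos: [487.7, 290.6, -0.5]
tcp_rot: [-1.573, 0.001, -1.508]
ft_force: [0.5, 0.8, -0.9]
opening: 0.287
```

>>> apply_moves --increments '[[[0,0.07,0],[0.1,0,0],0],[[0,0,0],[0,0,0],0],[[0,0,0],[0,0,0],3.4],[[0,0,0],[0,0,0],4.5],[[0,0,0],[0,0,0],9.5]]'

```text
t: 50.02
eef_pos: [487.9, 290.8, -0.8]
tcp_rot: [-1.57, 0.001, -1.508]
ft_force: [-0.6, 0.2, 0.6]
opening: 0.51
```

>>> apply_moves --increments '[[[0,0,0],[0,0,0],9.5],[[0,0,0],[0,0,0],9.5],[[0,0,0],[0,0,0],9.5],[[0,-0.5,0],[0,0,0],9.5],[[0,-1.5,0],[0,0,0],9.5]]'

```text
t: 50.65
eef_pos: [487.5, 290.5, 19.5]
tcp_rot: [-1.571, 0.001, -1.508]
ft_force: [0.2, 0.7, 0.2]
opening: 0.984
```

>>> apply_moves --increments '[[[0,-2.5,0],[0,0,0],9.5],[[0,-3.5,0],[0,0,0],9.5],[[0,-3.5,0],[0,0,0],9.5],[[0,-2.0,0],[0,0,0],9.5],[[0,-0.5,0],[0,0,0],9.5]]'

```text
t: 51.28
eef_pos: [487.8, 290.6, 149.0]
tcp_rot: [-1.567, 0.002, -1.508]
ft_force: [-0.2, -0.3, -0.9]
opening: 0.995
```

>>> apply_moves --increments '[[[0,0,0],[0,0,0],9.5],[[0,0,0],[0,0,0],9.5],[[0,0,0],[0,0,0],9.5],[[0,0,0],[0,0,0],9.5],[[0,0,0],[0,0,0],9.5]]'

```text
t: 51.9
eef_pos: [486.8, 290.1, 147.0]
tcp_rot: [-1.57, 0.001, -1.508]
ft_force: [-0.6, -0.5, 0.2]
opening: 0.998
```

```bash
python3 -c "
from h import *
yx=np.radians(93.59);yv=np.array([np.cos(yx),np.sin(yx)]);xv=np.array([yv[1],-yv[0]])
for n in ('side','top'):
  p=cam(n)
  for q in nets.mark_of(p,'tube_d'):
    w=toworld(p,q['point']);d=w[:2]-[493,191.4];print(n,w.round(0),'tray x,y',(d@xv).round(),(d@yv).round(),round(q['confidence'],2))
  if n=='side': a=p['img'][80:230,180:380,::-1];cv2.imwrite('pics/s9.png',cv2.resize(a,None,fx=4,fy=4,interpolation=cv2.INTER_CUBIC))
"
```

```text
side [496. 159.   4.] tray x,y 1.0 -32.0 0.89
side [492. 225.   5.] tray x,y 1.0 34.0 0.87
side [497.  87.   4.] tray x,y -3.0 -105.0 0.71
side [486. 290.   3.] tray x,y -1.0 99.0 0.68
top [502.  95.   9.] tray x,y 3.0 -96.0 0.88
top [486. 292.   0.] tray x,y -1.0 101.0 0.73
top [494. 161.   3.] tray x,y -1.0 -31.0 0.73
top [ 598. -101.   45.] tray x,y 87.0 -299.0 0.37
```

View pics/s9.png

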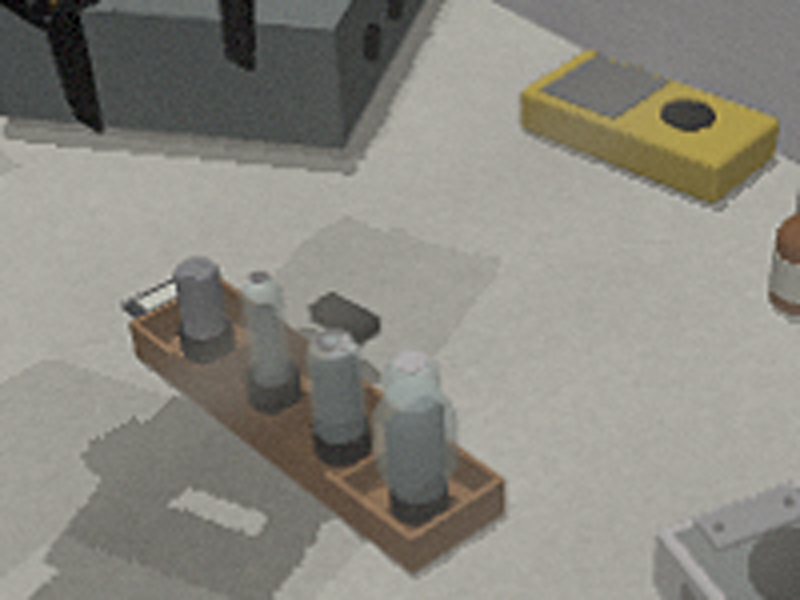

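All four tubes stand upright, one per compartment: a at (203,310) by the label, then b (270,345), c (340,400) and d (415,440). The gripper is clear, so I'm handing in.

```bash
python3 -c "
from cell import env; print(env.job_done())"
```

```text
the job is handed in; nothing more can be done
None
```

I moved all four tubes into the tray in the order asked and handed the job in. From the label-holder end they stand a, b, c, d, matching their order from the lamp. The hand-in gave no verdict.

- **Placing:** The last side picture shows all four upright, one per compartment, with the gripper open and well above. The networks put them in the tray frame at about x −1 / y +99 (a), +1 / +34 (b), +1 / −32 (c) and −3 / −105 (d) mm. The bases read 3–5 mm above the tray's underside from the side camera. The arm reported no unusual force, and it took about 52 s of the 112.
- **First grasp failed:** The first grasp on tube_d closed at 36 mm on its shoulder, because the fingertips really stood about 35 mm higher than the reported position. I opened, went lower and gripped the belly at 45 mm. I allowed for that offset on the other tubes.
- **Disagreements:** For d, the top camera reads y −96 mm and z 9 mm, where the side camera reads y −105 mm and z 4 mm. The position I released it at agrees with the side height. The top camera missed b in the last check and reported one low-confidence tube at the empty end socket, which I take to be false.

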